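# Send the loaded tube rack out of the gated loader to the pick-up line

### The job

Two tube racks stand behind the latched gate of the bench-top rack loader; one carries tubes, the other is empty. Work the black thumb lever to lift the latch bar out of its catch and swing the gate wide open, then push the rack with the tubes along its lane - slid, not lifted - until its leading end meets the scribed line on the plate, and do not overrun the line, for nothing stops the rack there. Finally shut the gate behind it so that the latch bar drops back into its catch, leaving the empty rack in the bay and the things round the loader undisturbed.

Things in the scene. Friction and masses are not known exactly. Their poses are not given: they have to be found in the camera images.
- loader: fixed rack loader: grey metal plate 124 x 690 mm, top face 10 mm above the worktop, two lanes along its length. Origin on the worktop, midway between the lanes, in the plane of the shut gate. +y runs along the lanes, out through the gate to the scribed line at y = +325 mm (plate ends at +355); +x toward the gate's hinge; z up. The bay is at y < 0, with 32 mm high steel sides at x = +-51 mm
- gate (a joint): steel gate across both lanes: 0 shut, grows as it swings outward (to loader +y, clockwise from above), stop at 1.9 rad; light friction, stays where left. Panel 4 mm thick, 84 mm long from the hinge axis, 24 to 46 mm above the worktop (latch lug to 56 mm). With its bar it sweeps a radius of 105 mm: a rack's tail must be farther out for it to shut. Clear of the lanes at 1.6 rad or more
- latch (a joint): gravity latch bar on the gate's inner face: 0 level, down in its catch; grows to 0.5 rad as it lifts; falls by its own weight. Must be above 0.22 rad to clear the catch while the gate is less than 0.35 rad open. Bar 10 mm high, 5 mm thick, reaching 42 mm from its pivot past the catch post; its tail carries the thumb lever. If the gate is pushed shut the bar rides up the ramp and drops in by itself
- thumb_lever (a point): centre of the black thumb lever knob: 20 mm along the gate, 14 mm thick square to it, 18 mm high. Gate shut: at loader x = +14, y = -7 mm, 71 mm above the worktop. It sits 30 mm toward the hinge from the latch pivot and 21 mm above it and turns about that pivot: pressed down, it lifts the bar. Can be pinched from above across its 14 mm, pressed down and led round with the gate
- gate_hinge (a point): on the gate's upright hinge axis (loader x = +46 mm, y = 0), 35 mm above the worktop
- gate_end (a point): mid-height of the gate panel near its free end, 82 mm from the hinge axis
- loaded_rack: white ten-place tube rack that carries sample tubes, 23 x 206 x 60 mm, about 100 mm high over the tubes, 0.13 to 0.25 kg; stands in one of the two lanes (either one), along the lane. Origin centre of underside (10 mm above the worktop on the plate); y along its length, toward the gate; z up. Its end faces are solid from 5 to 59 mm above its underside
- empty_rack: white ten-place tube rack without any tube, 23 x 206 x 60 mm, in the other lane; origin centre of underside, y along its length. It stays in the bay
- rack_front (a point): foot of the loaded rack's leading end face (the one toward the gate and the line), 103 mm from its middle
- rack_tail (a point): foot of the loaded rack's rear end face, the one to push on, 103 mm from its middle
- line_mark (a point): point of the scribed line midway between the lanes, on the plate's upper face; the line is a thin black line, 2 mm wide, square to the lanes; this point's y axis runs along the lanes, outward
- vial_a: small brown control vial with blue cap, 22 mm across, 48 mm high, standing on the worktop on the robot's side of the run-out; origin centre of underside
- vial_b: small brown control vial with green cap, 22 mm across, 48 mm high, beside the other; origin centre of underside
- timer: white bench timer, 72 x 64 x 20 mm, lying on the worktop beyond the bay; origin centre of underside
- strip_canister: white test-strip canister, 40 mm across, 111 mm high, standing beyond the bay; origin centre of underside
- latch_pivot (a point): level axis (square to the gate) on which the latch bar turns: 62 mm from the hinge axis, 7 mm inward of the panel's mid-plane, 50 mm above the worktop
- catch_top (a point): top of the fixed catch post, 53 mm above the worktop, at loader x = -50 mm, y = 0; post 14 mm along x, 8 mm along y; its ramped nose reaches out to y = +23 mm, the notch that takes the bar lies on its inner side to y = -18 mm
- bay_end (a point): top edge of the bay's end wall, at loader y = -321 mm, 34 mm above the worktop; behind a rack's tail there are 40 mm or more to it
- lane_hinge_side (a point): centre of the lane nearer the hinge, at the gate, on the plate (loader x = +20 mm). The lane is 27 mm wide between white guides that stand 20 mm above the worktop and run the whole length, under the gate too
- lane_catch_side (a point): the same for the other lane, nearer the catch (loader x = -20 mm)

How it is judged:
By the outcome, as a careful person would: the job done as asked, in the order asked, and still so for the second after the job is handed in, with the robot touching nothing.
It also fails if it takes over 72 s, if anything falls off the work surface, if the arm or the gripper's body presses on something with over 40 N, if the wrist force passes 120 N, or if a joint passes its speed limit or range.

### The arm

A 7-joint arm with a two-finger parallel gripper is mounted at the origin on a cart in front of the work surface, level with it; the furniture and walls round the work are solid. World frame = base frame: x ahead of the robot, y to its left, z up, the work surface at z = 0. Lengths are in m, angles in rad, forces in N, time in s.
With the tool pointing down it reaches from about 0.425 to 0.875 m from the base axis. Payload 8.4 kg.
Tool frame: the origin (TCP) lies on the front face of the gripper's body, between the roots of the fingers; the fingertips stand 73 mm ahead of it and the grasp point (between the pads) lies 54 mm ahead of it; z points along the fingers, y is the line along which they close (so a half turn about z gives the same grasp; the last joint's range is limited). The gripper opens to 85 mm and grips with 20 to 120 N. Pads are 22 mm wide; open, the fingers measure 114 mm over their backs; the gripper's body (76 mm by 85 mm) begins 54 mm behind the grasp point. The pads swing forward as they close: fully open they stand 13 mm farther back than shut.
Start: joints at [1.194, 0.333, 0.04, 1.465, -0.013, 1.343, -0.059], TCP at [0.178, -0.625, 0.304] pointing down, gripper open.
Joint ranges: [-2.58, 2.58], [-0.38, 2.09], [-1.3, 1.39], [0.25, 2.4], [-1.5, 4.64], [0.08, 2.09], [-2.65, 2.65]. Speed limits (rad/s): [2.22, 2.22, 2.79, 2.79, 3.14, 3.14, 3.14].

### API

Orientations are given as a unit quaternion [x, y, z, w].
In Python, from plant import r gives the robot as it stands.
- The arm moves only by the tool play_rows, never from a script. Its argument "steps" is a list of rows, each an object of numbers: "tx", "ty", "tz": the shift along the tool's x, y, z in mm; "yaw": the turn about the tool's z in rad. A call has exactly 8 rows; each row is the pose to reach, as a shift and turn from the pose commanded when the call began, along the tool's axes at that moment; what a row does not reach only later rows make up. A row lasts 1/10 s, in which the tool goes at most 50 mm and 8.59 degrees, less where a joint would pass 70% of its speed; a pose out of reach is approached as far as the arm can. A call with a gripper value outside its range is refused whole. "claw" is the opening, from -1 (shut) to 1 (fully open), set as the call begins (left out, the last holds). The fingers move at their own pace and stop on an object; "squeeze" is the grip in N (left out, the last holds). Time passes only in rows, so rows that repeat a pose let the fingers close, or fill a call up. It gives the time, the measured TCP pose, the force, the opening and the grip force at its end, in the units of the state.
- r.observe(): the state, without advancing time (a new reading comes with each control period).
- r.get_image(name): name is "scene" or "side" or "wrist"; returns a dict with "image" (384x512x3 uint8, red, green, blue), "vfov" (degrees; the focal length in pixels is half the picture's height over the tangent of half this angle, whatever the lens; pixels are square), "cx", "cy" (the principal point, pixels), "world_from_camera" (4x4, takes a point from camera to world coordinates). Camera axes: x right, y down, z forward; pixel columns grow to the right and rows downward; lengths in m; the calibration is good to about 2 mm. A picture is of the moment at which its call begins. There is no depth.
- r.hand_in(): hands the job in; it is judged then, once.
The state is a dict: "time_s": time; "qpos": joint angles; "qd": joint speeds; "tau": joint torques, N m; "ee_pos": TCP position; "ee_rot": TCP orientation; "wrist_force": force on the tool from outside, world axes, zero at the start; "ft_torque": the same for the moment, N m; "opening": finger opening in m; "gripper_force": force on a finger pad.
Only numpy, scipy, OpenCV 4.12 (cv2) and the standard library are available. Lean on these libraries where they do the work, as an engineer would, in place of code of your own. Each camera call takes 0.05 s, during which the arm holds its last target. There are 200 camera calls.

## Working session

There is one attempt and no reset: what is moved stays moved. The work goes in short steps, Python scripts to look and compute and a tool call to move; the robot and the scene stay as the last step left them, time stands still between calls to the robot, and variables do not carry over. Pictures are saved under pics/ and viewed, at most 10 in all, crops included, and the job is handed in when it is done.

Besides the shell and the picture viewer there is one more tool, called after "Call:" in YAML: its name, and indented under it one key for each argument. play_rows: Moves the arm, as the interface text tells. Its arguments: {"type":"object","properties":{"steps":{"type":"array"},"claw":{"type":"number"},"squeeze":{"type":"number"}},"required":["steps"]}

```bash
ls; mkdir -p pics; cat > h.py <<'E'
import numpy as np,cv2
from plant import r
from scipy.spatial.transform import Rotation as R
def cap(n,save=None):
    d=r.get_image(n)
    if save: cv2.imwrite(f'pics/{save}.png',cv2.cvtColor(d['image'],cv2.COLOR_RGB2BGR))
    return d
def f(d): return d['image'].shape[0]/2/np.tan(np.radians(d['vfov'])/2)
def ray(d,u,v):
    T=np.array(d['world_from_camera']);return T[:3,3],T[:3,:3]@np.array([(u-d['cx'])/f(d),(v-d['cy'])/f(d),1])
def onz(d,u,v,z):
    o,k=ray(d,u,v);return o+k*(z-o[2])/k[2]
def proj(d,p):
    T=np.array(d['world_from_camera']);c=T[:3,:3].T@(np.array(p)-T[:3,3]);return c[:2]/c[2]*f(d)+[d['cx'],d['cy']]
def st():
    s=r.observe();print(s['time_s'],np.round(s['ee_pos'],4),np.round(R.from_quat(s['ee_rot']).as_matrix(),3).tolist(),np.round(s['wrist_force'],1),s['opening'],s['gripper_force']);return s
E
python3 - <<'E'
from h import *
st()
ims=[cap(n,'a_'+n) for n in('scene','side','wrist')]
for d in ims: print(d['vfov'],d['cx'],d['cy'],np.round(d['world_from_camera'],3).tolist())
cv2.imwrite('pics/a.png',cv2.cvtColor(np.hstack([cv2.resize(ims[0]['image'],(400,300)),cv2.resize(ims[1]['image'],(400,300))]),cv2.COLOR_RGB2BGR))
E
```

```text
pics
0.0 [ 0.1781 -0.6248  0.303 ] [[0.962, 0.274, -0.001], [0.274, -0.962, 0.002], [-0.0, -0.002, -1.0]] [ 0.5  0.4 -0.3] 0.08496723230822426 0.0
55.29135002688153 257.1000278739397 186.47872679425828 [[-0.535, -0.376, 0.757, -0.26], [-0.845, 0.225, -0.485, 0.449], [0.012, -0.899, -0.438, 0.543], [0.0, 0.0, 0.0, 1.0]]
43.46694344761511 250.5119336472914 189.3327165079599 [[-0.994, 0.08, -0.074, 0.614], [0.109, 0.761, -0.64, 0.715], [0.005, -0.644, -0.765, 0.982], [0.0, 0.0, 0.0, 1.0]]
59.780361621338464 252.94435454026777 193.1185569841244 [[0.274, -0.914, -0.3, 0.254], [-0.962, -0.26, -0.085, -0.604], [-0.0, 0.311, -0.95, 0.372], [0.0, 0.0, 0.0, 1.0]]
```

View pics/a_scene.png

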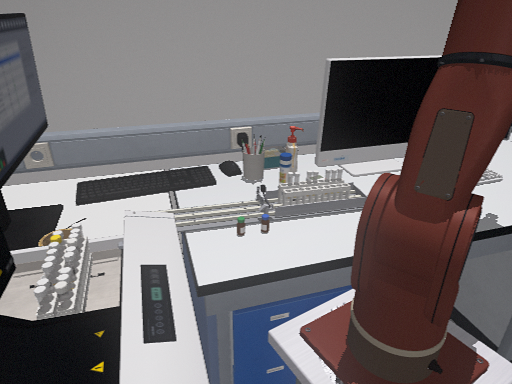

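View pics/a_side.png

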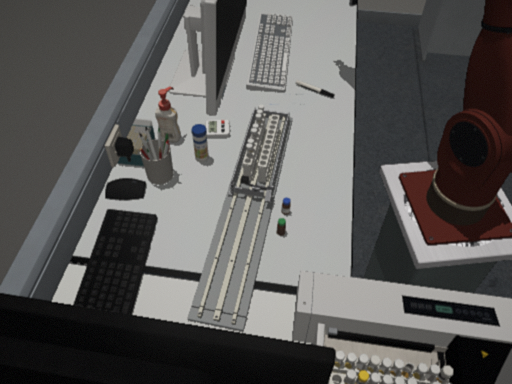

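The racks lie along world y with the run-out toward +y, and the vials are on the robot's side. I'll zoom in on the loader.

```bash
python3 - <<'E'
import cv2
a=cv2.imread('pics/a_side.png')
b=cv2.resize(a[95:330,180:310],None,fx=2.5,fy=2.5,interpolation=cv2.INTER_CUBIC)
c=cv2.resize(cv2.imread('pics/a_scene.png')[150:240,110:380],None,fx=1.7,fy=1.7,interpolation=cv2.INTER_CUBIC)
import numpy as np
o=np.zeros((590,790,3),np.uint8);o[:b.shape[0],:b.shape[1]]=b;o[:c.shape[0],330:330+c.shape[1]]=c
g=cv2.resize(a[160:215,225:285],None,fx=7,fy=7,interpolation=cv2.INTER_CUBIC);o[190:190+g.shape[0],340:340+g.shape[1]]=g
cv2.imwrite('pics/z.png',o)
E
```

```text
(no output)
```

View pics/z.png

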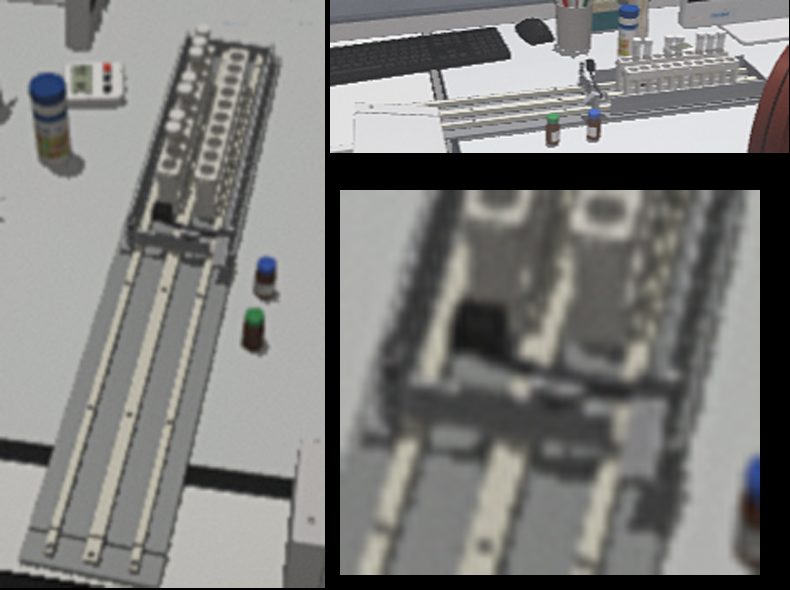

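Loaded rack: the hinge-side lane (+x). Knob ≈ side px (245,180); scribed line from (192,306) to (247,316); plate end corners (189,319) and (244,329). Now I'll fit the loader pose.

```bash
cat >> h.py <<'E'
def L2W(P,p):
    c,s=np.cos(P[2]),np.sin(P[2]);p=np.array(p,float);return np.array([P[0]+c*p[0]-s*p[1],P[1]+s*p[0]+c*p[1],p[2]])
E
python3 - <<'E'
from h import *
from scipy.optimize import least_squares
d=cap('side');ds=cap('scene')
pts=[((188.8,319),(.062,.355,.01)),((244,329),(-.062,.355,.01)),((192,306.2),(.062,.325,.01)),((247.2,315.8),(-.062,.325,.01)),((245,179.6),(.014,-.007,.071))]
# orientation ambiguous: px left = world +x
g=lambda P:np.concatenate([proj(d,L2W(P,p))-np.array(u) for u,p in pts])
s=least_squares(g,[.62,0,0]);P=s.x;print(P,np.round(s.fun.reshape(-1,2),1).tolist())
# dark knob in scene
print('knob scene',proj(ds,L2W(P,(.014,-.007,.071))), 'line scene',proj(ds,L2W(P,(0,.325,.01))))
im=ds['image'].astype(int);u,v=proj(ds,L2W(P,(.014,-.007,.071))).astype(int)
m=(im[v-15:v+16,u-15:u+16].max(2)<60);ys,xs=np.nonzero(m);print('dark',len(xs),xs.mean()+u-15,ys.mean()+v-15)
for n,x in (('blue',(0,0)),):pass
hsv=cv2.cvtColor(d['image'],cv2.COLOR_RGB2HSV)
for n,lo,hi,box in(('blue',105,130,(190,220,275,300)),('green',50,85,(210,240,270,295))):
    b=hsv[box[0]:box[1],box[2]:box[3]];m=(b[...,0]>=lo)&(b[...,0]<=hi)&(b[...,1]>100);ys,xs=np.nonzero(m);print(n,len(xs),onz(d,xs.mean()+box[2],ys.mean()+box[0],.045))
cv2.imwrite('pics/tmp.png',cv2.cvtColor(d['image'],cv2.COLOR_RGB2BGR))
for nm,p in dict(knob=(.014,-.007,.071),hinge=(.046,0,.035),tail=(.02,-.281+.0,.01),bayend=(0,-.321,.034),front=(.02,0,.01)).items(): print(nm,L2W(P,p).round(4),proj(d,L2W(P,p)).round(1))
E
```

```text
[ 0.52549977 -0.07102197 -0.30975114] [[-0.6, -0.6], [0.6, 0.4], [0.0, -0.4], [0.3, 0.7], [-0.3, -0.3]]
knob scene [262.94224017 188.53604013] line scene [147.17212628 222.89137276]
dark 26 262.5 188.23076923076923
blue 39 [ 0.43863066 -0.02289645  0.045     ]
green 33 [0.46014861 0.03898131 0.045     ]
knob [ 0.5367 -0.082   0.071 ] [244.7 179.3]
hinge [ 0.5693 -0.085   0.035 ] [232.  188.6]
tail [ 0.4589 -0.3447  0.01  ] [261.8 124.8]
bayend [ 0.4277 -0.3767  0.034 ] [271.1 110.8]
front [ 0.5445 -0.0771  0.01  ] [242.  196.4]
```

```bash
cat >> h.py <<'E'
P=np.array([.5255,-.0710,-.3098])
def W2L(p):
    c,s=np.cos(P[2]),np.sin(P[2]);a,b=p[0]-P[0],p[1]-P[1];return np.array([c*a+s*b,-s*a+c*b,p[2]])
def go(lx,ly,z,head):
    "shift to TCP at loader mm lx,ly,z; tool x heading in loader frame"
    s=st();M=R.from_quat(s['ee_rot']).as_matrix();t=L2W(P,(lx/1e3,ly/1e3,z/1e3))
    h=np.arctan2(M[1,0],M[0,0]);yaw=(h-(head+P[2])+np.pi)%(2*np.pi)-np.pi
    print('now loader',(W2L(s['ee_pos'])*1e3).round(1),'head',round(h-P[2],3),'SHIFT',(M.T@(t-s['ee_pos'])*1e3).round(1),'yaw',round(yaw,3),'q',np.round(s['qpos'],2))
E
python3 - <<'E'
from h import *
d=cap('side')
for u,v in((249,162),(262,164),(247,178)): print((W2L(onz(d,u,v,.07))*1e3).round(1))
for y in(-10,-20,-30,-40,-60): print(y,proj(d,L2W(P,(.02,y/1e3,.07))).round(1),proj(d,L2W(P,(-.02,y/1e3,.07))).round(1))
for y in(-260,-270,-280): print(y,proj(d,L2W(P,(.02,y/1e3,.07))).round(1))
go(14,-7,220,np.pi)
E
```

```text
[ 15.6 -68.7  70. ]
[-18.8 -68.6  70. ]
[  9.4 -13.3  70. ]
-10 [242.6 178.3] [258.2 180.8]
-20 [243.4 175.4] [258.9 177.8]
-30 [244.2 172.6] [259.7 174.9]
-40 [245.1 169.7] [260.4 172.1]
-60 [246.6 164.1] [261.8 166.5]
-260 [261. 114.]
-270 [261.6 111.7]
-280 [262.3 109.4]
0.3 [ 0.1782 -0.625   0.3036] [[0.962, 0.274, -0.0], [0.274, -0.962, 0.001], [-0.0, -0.001, -1.0]] [-0.3  0.9  0.9] 0.08520594810906043 0.0
now loader [-161.9 -633.5  303.6] head 0.588 SHIFT [ 493.7 -423.9   83.8] yaw -2.554 q [ 1.19  0.33  0.04  1.47 -0.01  1.34 -0.06]
```

Call:
play_rows:
  steps:
    - {"tx": 40, "ty": -34, "tz": 0, "yaw": -0.15}
    - {"tx": 80, "ty": -68, "tz": 0, "yaw": -0.3}
    - {"tx": 120, "ty": -102, "tz": 0, "yaw": -0.45}
    - {"tx": 160, "ty": -136, "tz": 0, "yaw": -0.6}
    - {"tx": 200, "ty": -170, "tz": 0, "yaw": -0.75}
    - {"tx": 235, "ty": -200, "tz": 0, "yaw": -0.9}
    - {"tx": 270, "ty": -230, "tz": 0, "yaw": -1.05}
    - {"tx": 300, "ty": -257, "tz": 0, "yaw": -1.2}
  claw: -0.06
  squeeze: 30

```text
time_s: 1.1
ee_pos: [0.3973, -0.2933, 0.3042]
ee_rot: [0.737, 0.676, 0.0, 0.0]
wrist_force: [-0.3, -0.8, -0.5]
opening: 0.0404
gripper_force: 0.0
```

```bash
python3 -c "
from h import *
go(14,-7,220,np.pi)"
```

```text
1.1 [ 0.3973 -0.2933  0.3042] [[0.086, 0.996, 0.001], [0.996, -0.086, -0.0], [-0.0, 0.001, -1.0]] [-0.3 -0.8 -0.5] 0.04038333608764087 0.0
now loader [ -54.3 -250.8  304.2] head 1.795 SHIFT [222.6 120.7  84.2] yaw -1.347 q [ 0.88  0.03 -0.34  1.82  0.01  1.29  0.45]
```

Call:
play_rows:
  steps:
    - {"tx": 32, "ty": 17, "tz": 8, "yaw": -0.15}
    - {"tx": 64, "ty": 34, "tz": 16, "yaw": -0.3}
    - {"tx": 96, "ty": 51, "tz": 24, "yaw": -0.45}
    - {"tx": 128, "ty": 68, "tz": 34, "yaw": -0.6}
    - {"tx": 160, "ty": 85, "tz": 44, "yaw": -0.75}
    - {"tx": 185, "ty": 100, "tz": 56, "yaw": -0.9}
    - {"tx": 205, "ty": 111, "tz": 68, "yaw": -1.05}
    - {"tx": 222, "ty": 120, "tz": 80, "yaw": -1.2}

```text
time_s: 1.9
ee_pos: [0.5371, -0.0843, 0.2236]
ee_rot: [0.226, 0.974, 0.0, 0.0]
wrist_force: [-0.2, 0.4, 0.2]
opening: 0.0405
gripper_force: 0.0
```

```bash
python3 -c "
from h import *
go(14,-7,170,np.pi)"
```

```text
1.9 [ 0.5371 -0.0843  0.2236] [[-0.898, 0.441, 0.0], [0.441, 0.898, 0.0], [-0.0, 0.0, -1.0]] [-0.2  0.4  0.2] 0.04053544905724893 0.0
now loader [ 15.1  -9.1 223.6] head 2.995 SHIFT [ 1.4  1.9 53.6] yaw -0.147 q [ 0.61  0.23 -0.61  1.8   0.14  1.15  1.07]
```

Call:
play_rows:
  steps:
    - {"tx": 1.4, "ty": 1.9, "tz": 10, "yaw": -0.147}
    - {"tx": 1.4, "ty": 1.9, "tz": 20, "yaw": -0.147}
    - {"tx": 1.4, "ty": 1.9, "tz": 30, "yaw": -0.147}
    - {"tx": 1.4, "ty": 1.9, "tz": 40, "yaw": -0.147}
    - {"tx": 1.4, "ty": 1.9, "tz": 50, "yaw": -0.147}
    - {"tx": 1.4, "ty": 1.9, "tz": 50, "yaw": -0.147}
    - {"tx": 1.4, "ty": 1.9, "tz": 50, "yaw": -0.147}
    - {"tx": 1.4, "ty": 1.9, "tz": 50, "yaw": -0.147}

```text
time_s: 2.7
ee_pos: [0.5363, -0.0835, 0.1744]
ee_rot: [0.158, 0.987, 0.0, 0.0]
wrist_force: [0.6, 0.1, -0.6]
opening: 0.0397
gripper_force: 0.0
```

```bash
python3 -c "
from h import *
go(14,-7,136,np.pi)
d=cap('wrist','w1');print(proj(d,L2W(P,(.014,-.007,.08))))"
```

```text
2.7 [ 0.5363 -0.0835  0.1744] [[-0.95, 0.312, 0.001], [0.312, 0.95, -0.0], [-0.001, 0.0, -1.0]] [ 0.6  0.1 -0.6] 0.03969710911871145 0.0
now loader [ 14.1  -8.6 174.4] head 3.134 SHIFT [ 0.1  1.6 38.4] yaw -0.007 q [ 0.61  0.29 -0.62  1.85  0.19  1.06  1.17]
[257.63015927 239.55798599]
```

View pics/w1.png

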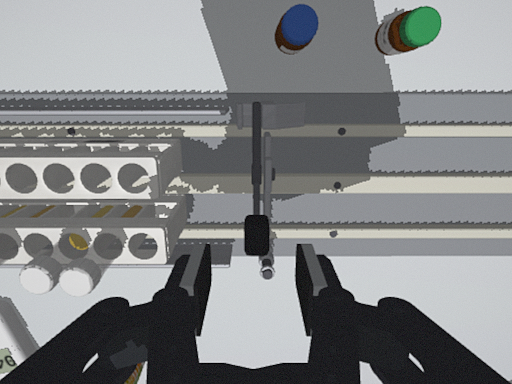

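Knob at px (257,235), within 2 mm of the prediction, between the fingers. Rack fronts are left of the inner finger (col ≈183). Next: descend and pinch.

Call:
play_rows:
  steps:
    - {"tx": 1, "ty": 1.5, "tz": 10}
    - {"tx": 1, "ty": 1.5, "tz": 20}
    - {"tx": 1, "ty": 1.5, "tz": 29}
    - {"tx": 1, "ty": 1.5, "tz": 38}
    - {"tx": 1, "ty": 1.5, "tz": 38}
    - {"tx": 1, "ty": 1.5, "tz": 38}
    - {"tx": 1, "ty": 1.5, "tz": 38}
    - {"tx": 1, "ty": 1.5, "tz": 38}

```text
validation failed for argument at $.st...
```

Call:
play_rows:
  steps:
    - {"tx": 0}
    - {"tx": 0}
    - {"tx": 0}
    - {"tx": 0}
    - {"tx": 0}
    - {"tx": 0}
    - {"tx": 0}
    - {"tx": 0}
  claw: -1
  squeeze: 30

```text
validation failed for argument at $.st...
```

```bash
python3 -c "
from h import *
go(14,-7,136,np.pi)"
```

```text
2.75 [ 0.5363 -0.0834  0.1745] [[-0.95, 0.312, 0.001], [0.312, 0.95, -0.0], [-0.001, 0.0, -1.0]] [0.  0.6 0.1] 0.040091476818967575 0.0
now loader [ 14.1  -8.6 174.5] head 3.134 SHIFT [ 0.1  1.5 38.5] yaw -0.007 q [ 0.61  0.29 -0.62  1.85  0.19  1.06  1.17]
```

All four keys are needed in every row.

Call:
play_rows:
  steps:
    - {"tx": 1, "ty": 1.5, "tz": 10, "yaw": 0}
    - {"tx": 1, "ty": 1.5, "tz": 20, "yaw": 0}
    - {"tx": 1, "ty": 1.5, "tz": 29, "yaw": 0}
    - {"tx": 1, "ty": 1.5, "tz": 38, "yaw": 0}
    - {"tx": 1, "ty": 1.5, "tz": 38, "yaw": 0}
    - {"tx": 1, "ty": 1.5, "tz": 38, "yaw": 0}
    - {"tx": 1, "ty": 1.5, "tz": 38, "yaw": 0}
    - {"tx": 1, "ty": 1.5, "tz": 38, "yaw": 0}

```text
time_s: 3.55
ee_pos: [0.5358, -0.0817, 0.1363]
ee_rot: [0.158, 0.987, -0.0, 0.0]
wrist_force: [-0.3, -0.2, 0.5]
opening: 0.04
gripper_force: 0.0
```

Call:
play_rows:
  steps:
    - {"tx": 0, "ty": 0, "tz": 0, "yaw": 0}
    - {"tx": 0, "ty": 0, "tz": 0, "yaw": 0}
    - {"tx": 0, "ty": 0, "tz": 0, "yaw": 0}
    - {"tx": 0, "ty": 0, "tz": 0, "yaw": 0}
    - {"tx": 0, "ty": 0, "tz": 0, "yaw": 0}
    - {"tx": 0, "ty": 0, "tz": 0, "yaw": 0}
    - {"tx": 0, "ty": 0, "tz": 0, "yaw": 0}
    - {"tx": 0, "ty": 0, "tz": 0, "yaw": 0}
  claw: -1
  squeeze: 30

```text
time_s: 4.35
ee_pos: [0.5357, -0.0815, 0.1361]
ee_rot: [0.158, 0.987, 0.0, 0.0]
wrist_force: [1.6, 2.2, 3.6]
opening: 0.0132
gripper_force: 33.0
```

```bash
python3 -c "
from h import *
go(14,-7,136,np.pi)
c,p=None,None
for p0,n,o in((np.array([26.6,-7]),8,0),):
  for k in range(1,17):
    t=1.84*k/16;print(k,round(t,3),(np.array([[np.cos(t),-np.sin(t)],[np.sin(t),np.cos(t)]])@p0-p0).round(1))"
```

```text
4.35 [ 0.5357 -0.0815  0.1361] [[-0.95, 0.311, 0.001], [0.311, 0.95, 0.0], [-0.0, 0.0, -1.0]] [1.6 2.2 3.6] 0.013160746525151255 33.002296686172485
now loader [ 12.9  -6.9 136.1] head 3.135 SHIFT [-1.1 -0.1  0.1] yaw -0.007 q [ 0.6   0.33 -0.61  1.89  0.23  0.99  1.14]
1 0.115 [0.6 3.1]
2 0.23 [0.9 6.2]
3 0.345 [0.8 9.4]
4 0.46 [ 0.3 12.5]
5 0.575 [-0.5 15.6]
6 0.69 [-1.6 18.5]
7 0.805 [-3.1 21.3]
8 0.92 [-4.9 23.9]
9 1.035 [-7.  26.3]
10 1.15 [-9.3 28.4]
11 1.265 [-11.9  30.3]
12 1.38 [-14.7  31.8]
13 1.495 [-17.6  33. ]
14 1.61 [-20.6  33.9]
15 1.725 [-23.8  34.4]
16 1.84 [-26.9  34.5]
```

Call:
play_rows:
  steps:
    - {"tx": -0.7, "ty": 0, "tz": 2, "yaw": 0}
    - {"tx": -1.5, "ty": 0, "tz": 4, "yaw": 0}
    - {"tx": -2.4, "ty": 0, "tz": 6, "yaw": 0}
    - {"tx": -3.3, "ty": 0, "tz": 8, "yaw": 0}
    - {"tx": -4.2, "ty": 0, "tz": 10, "yaw": 0}
    - {"tx": -5, "ty": 0, "tz": 12, "yaw": 0}
    - {"tx": -5, "ty": 0, "tz": 12, "yaw": 0}
    - {"tx": -5, "ty": 0, "tz": 12, "yaw": 0}

```text
time_s: 5.15
ee_pos: [0.5416, -0.0833, 0.125]
ee_rot: [0.158, 0.987, 0.0, 0.002]
wrist_force: [2.6, 0.4, 8.9]
opening: 0.0132
gripper_force: 38.0
```

```bash
python3 -c "
from h import *
go(19.4,-7,124,np.pi)
cap('wrist','w2')"
```

```text
5.15 [ 0.5416 -0.0833  0.125 ] [[-0.95, 0.312, 0.003], [0.312, 0.95, -0.0], [-0.003, 0.001, -1.0]] [2.6 0.4 8.9] 0.013211349408903103 37.96586573123932
now loader [ 19.1  -6.8 125. ] head 3.135 SHIFT [-0.3 -0.2  1. ] yaw -0.007 q [ 0.59  0.36 -0.6   1.88  0.24  0.97  1.13]
```

View pics/w2.png

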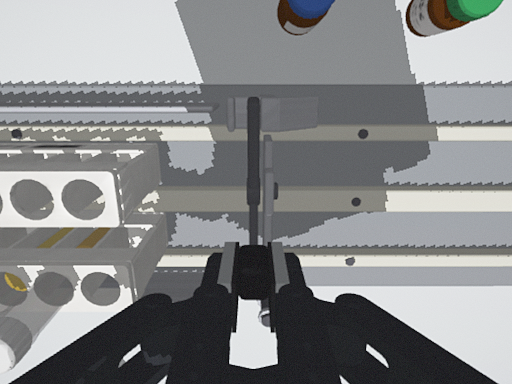

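The knob is held between the pads at px (255,270) and pressed. Leading the gate round.

Call:
play_rows:
  steps:
    - {"tx": 0.6, "ty": 3.1, "tz": 0, "yaw": 0.115}
    - {"tx": 0.9, "ty": 6.2, "tz": 0, "yaw": 0.23}
    - {"tx": 0.8, "ty": 9.4, "tz": 0, "yaw": 0.345}
    - {"tx": 0.3, "ty": 12.5, "tz": 0, "yaw": 0.46}
    - {"tx": -0.5, "ty": 15.6, "tz": 0, "yaw": 0.575}
    - {"tx": -1.6, "ty": 18.5, "tz": 0, "yaw": 0.69}
    - {"tx": -3.1, "ty": 21.3, "tz": 0, "yaw": 0.805}
    - {"tx": -4.9, "ty": 23.9, "tz": 0, "yaw": 0.92}

```text
time_s: 6.0
ee_pos: [0.5541, -0.0617, 0.1248]
ee_rot: [0.581, 0.814, 0.001, 0.002]
wrist_force: [6.7, 2.3, 2.7]
opening: 0.0133
gripper_force: 37.2
```

```bash
python3 -c "
from h import *
go(46-26.6*np.cos(.92)-7*np.sin(.92),26.6*np.sin(.92)-7*np.cos(.92),124,np.pi-.92)"
```

```text
6.0 [ 0.5541 -0.0617  0.1248] [[-0.324, 0.946, 0.004], [0.946, 0.324, 0.0], [-0.001, 0.004, -1.0]] [6.7 2.3 2.7] 0.013267775277382649 37.196053862571716
now loader [ 24.4  17.6 124.8] head 2.21 SHIFT [-0.5 -0.5  0.8] yaw -0.011 q [ 0.41  0.35 -0.45  1.87  0.18  0.96  0.22]
```

Call:
play_rows:
  steps:
    - {"tx": 0.4, "ty": 3.0, "tz": 0, "yaw": 0.115}
    - {"tx": 0.7, "ty": 6.1, "tz": 0, "yaw": 0.23}
    - {"tx": 0.6, "ty": 9.3, "tz": 0, "yaw": 0.345}
    - {"tx": 0.1, "ty": 12.4, "tz": 0, "yaw": 0.46}
    - {"tx": -0.7, "ty": 15.5, "tz": 0, "yaw": 0.575}
    - {"tx": -1.8, "ty": 18.4, "tz": 0, "yaw": 0.69}
    - {"tx": -3.3, "ty": 21.2, "tz": 0, "yaw": 0.805}
    - {"tx": -5.1, "ty": 23.8, "tz": 0, "yaw": 0.92}

```text
time_s: 6.8
ee_pos: [0.5792, -0.058, 0.1249]
ee_rot: [0.882, 0.471, 0.003, 0.001]
wrist_force: [11.5, 4.0, -2.2]
opening: 0.0132
gripper_force: 36.9
```

Call:
play_rows:
  steps:
    - {"tx": 1, "ty": 0, "tz": -3, "yaw": 0}
    - {"tx": 2.5, "ty": 0, "tz": -6, "yaw": 0}
    - {"tx": 4, "ty": 0, "tz": -9, "yaw": 0}
    - {"tx": 5, "ty": 0, "tz": -11, "yaw": 0}
    - {"tx": 5, "ty": 0, "tz": -11, "yaw": 0}
    - {"tx": 5, "ty": 0, "tz": -11, "yaw": 0}
    - {"tx": 5, "ty": 0, "tz": -11, "yaw": 0}
    - {"tx": 5, "ty": 0, "tz": -11, "yaw": 0}

```text
time_s: 7.6
ee_pos: [0.5805, -0.0553, 0.1344]
ee_rot: [0.881, 0.473, 0.001, 0.001]
wrist_force: [10.4, -0.3, -8.8]
opening: 0.0132
gripper_force: 33.2
```

```bash
python3 -c "
from h import *
go(50,28,124,np.pi-1.84)"
```

```text
7.6 [ 0.5805 -0.0553  0.1344] [[0.553, 0.833, 0.003], [0.833, -0.553, -0.0], [0.001, 0.003, -1.0]] [10.4 -0.3 -8.8] 0.013160534577482426 33.20511728525162
now loader [ 47.6  31.7 134.4] head 1.295 SHIFT [-2.9  3.3 10.4] yaw -0.007 q [ 0.26  0.36 -0.29  1.81  0.12  0.99 -0.66]
```

Call:
play_rows:
  steps:
    - {"tx": 0, "ty": 0, "tz": 0, "yaw": 0}
    - {"tx": 0, "ty": 0, "tz": 0, "yaw": 0}
    - {"tx": 0, "ty": 0, "tz": 0, "yaw": 0}
    - {"tx": 0, "ty": 0, "tz": 0, "yaw": 0}
    - {"tx": 0, "ty": 0, "tz": -20, "yaw": 0}
    - {"tx": 0, "ty": 0, "tz": -50, "yaw": 0}
    - {"tx": 0, "ty": 0, "tz": -80, "yaw": 0}
    - {"tx": 0, "ty": 0, "tz": -110, "yaw": 0}
  claw: -0.06

```text
time_s: 8.4
ee_pos: [0.5789, -0.055, 0.246]
ee_rot: [0.881, 0.473, -0.0, -0.0]
wrist_force: [0.1, -0.0, -0.3]
opening: 0.0403
gripper_force: 0.0
```

```bash
python3 - <<'E'
from h import *
go(18,-300,240,np.pi-1.84+1.84)
go(18,-300,240,0)
d=cap('side');w=cap('wrist')
a=cv2.resize(d['image'][95:225,190:320],None,fx=3,fy=3)
o=np.zeros((400,800,3),np.uint8);o[:390,:390]=a;o[:300,395:795]=cv2.resize(w['image'],(400,300))
cv2.imwrite('pics/b.png',cv2.cvtColor(o,cv2.COLOR_RGB2BGR))
E
```

```text
8.4 [ 0.5789 -0.055   0.246 ] [[0.553, 0.833, -0.001], [0.833, -0.553, -0.0], [-0.0, -0.0, -1.0]] [ 0.1 -0.  -0.3] 0.04029726840953493 0.0
now loader [ 46.   31.6 246. ] head 1.295 SHIFT [-326.6   63.5    6.1] yaw -1.847 q [ 0.27  0.25 -0.3   1.7   0.08  1.2  -0.63]
8.4 [ 0.5789 -0.055   0.246 ] [[0.553, 0.833, -0.001], [0.833, -0.553, -0.0], [-0.0, -0.0, -1.0]] [ 0.1 -0.  -0.3] 0.04029726840953493 0.0
now loader [ 46.   31.6 246. ] head 1.295 SHIFT [-326.6   63.5    6.1] yaw 1.295 q [ 0.27  0.25 -0.3   1.7   0.08  1.2  -0.63]
```

View pics/b.png

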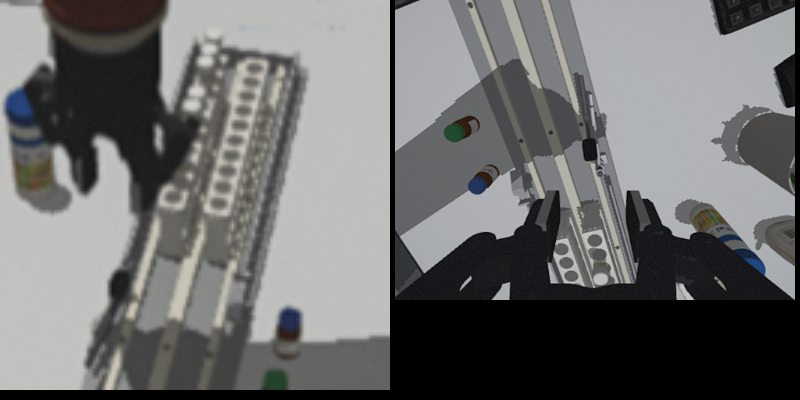

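Gate is wide open with its knob clear of the lanes, and the racks are untouched. Moving behind the loaded rack's tail with the fingers shut.

Call:
play_rows:
  steps:
    - {"tx": -42, "ty": 8, "tz": 0, "yaw": -0.04}
    - {"tx": -84, "ty": 17, "tz": 0, "yaw": -0.08}
    - {"tx": -126, "ty": 25, "tz": 0, "yaw": -0.12}
    - {"tx": -168, "ty": 34, "tz": 0, "yaw": -0.16}
    - {"tx": -210, "ty": 42, "tz": 0, "yaw": -0.2}
    - {"tx": -252, "ty": 50, "tz": 0, "yaw": -0.24}
    - {"tx": -294, "ty": 59, "tz": 0, "yaw": -0.276}
    - {"tx": -331, "ty": 67, "tz": 0, "yaw": -0.276}
  claw: -1

```text
time_s: 9.3
ee_pos: [0.4504, -0.3697, 0.2443]
ee_rot: [0.808, 0.59, -0.0, -0.0]
wrist_force: [0.2, -0.1, -0.8]
opening: 0.0005
gripper_force: 0.0
```

```bash
python3 - <<'E'
from h import *
go(20,-300,122,np.pi/2)
w=cap('wrist','w3')
for y in (-260,-270,-280): print(y,proj(w,L2W(P,(.02,y/1e3,.07))),proj(w,L2W(P,(-.02,y/1e3,.07))))
E
```

```text
9.3 [ 0.4504 -0.3697  0.2443] [[0.305, 0.952, -0.001], [0.952, -0.305, 0.0], [-0.0, -0.001, -1.0]] [ 0.2 -0.1 -0.8] 0.00046534780890687634 0.0
now loader [  19.5 -307.4  244.3] head 1.571 SHIFT [  7.4   0.6 122.3] yaw -0.0 q [ 0.71  0.24 -0.11  1.71  0.03  1.2   0.28]
-260 [254.00583023 129.53016111] [198.60584731 129.55779627]
-270 [253.9989818  143.33131514] [199.30821942 143.3582679 ]
-280 [253.9923065  156.78356777] [199.99283557 156.80986358]
```

View pics/w3.png

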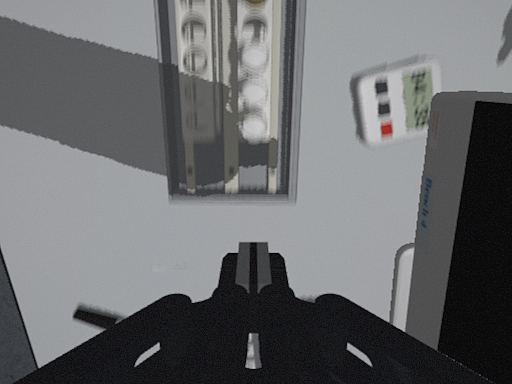

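Tail top edge at about row 138, i.e. loader y ≈ -266. Nothing is in the way behind it, so I descend.

Call:
play_rows:
  steps:
    - {"tx": 5, "ty": -1, "tz": 20, "yaw": 0}
    - {"tx": 5, "ty": -1, "tz": 40, "yaw": 0}
    - {"tx": 5, "ty": -1, "tz": 60, "yaw": 0}
    - {"tx": 5, "ty": -1, "tz": 80, "yaw": 0}
    - {"tx": 5, "ty": -1, "tz": 95, "yaw": 0}
    - {"tx": 5, "ty": -1, "tz": 108, "yaw": 0}
    - {"tx": 5, "ty": -1, "tz": 118, "yaw": 0}
    - {"tx": 5, "ty": -1, "tz": 122, "yaw": 0}

```text
time_s: 10.15
ee_pos: [0.4524, -0.3624, 0.1219]
ee_rot: [0.808, 0.589, -0.0, -0.001]
wrist_force: [0.4, -0.1, 0.1]
opening: -0.0
gripper_force: 0.0
```

Call:
play_rows:
  steps:
    - {"tx": 4, "ty": 0, "tz": 0, "yaw": 0}
    - {"tx": 8, "ty": 0, "tz": 0, "yaw": 0}
    - {"tx": 12, "ty": 0, "tz": 0, "yaw": 0}
    - {"tx": 16, "ty": 0, "tz": 0, "yaw": 0}
    - {"tx": 20, "ty": 0, "tz": 0, "yaw": 0}
    - {"tx": 25, "ty": 0, "tz": 0, "yaw": 0}
    - {"tx": 30, "ty": 0, "tz": 0, "yaw": 0}
    - {"tx": 35, "ty": 0, "tz": 0, "yaw": 0}

```text
time_s: 10.95
ee_pos: [0.4634, -0.3292, 0.1231]
ee_rot: [0.808, 0.589, -0.0, 0.0]
wrist_force: [0.8, -0.8, 0.8]
opening: 0.0
gripper_force: 0.7
```

```bash
python3 - <<'E'
from h import *
go(18.5,100,122,np.pi/2)
w=cap('wrist','w4')
E
```

```text
10.95 [ 0.4634 -0.3292  0.1231] [[0.305, 0.952, 0.0], [0.952, -0.305, -0.0], [-0.0, 0.0, -1.0]] [ 0.8 -0.8  0.8] 4.712627374773832e-05 0.6904834756278433
now loader [  19.6 -264.8  123.1] head 1.57 SHIFT [364.8  -1.2   0.9] yaw -0.0 q [ 0.65  0.34 -0.13  1.85  0.05  0.95  0.19]
```

View pics/w4.png

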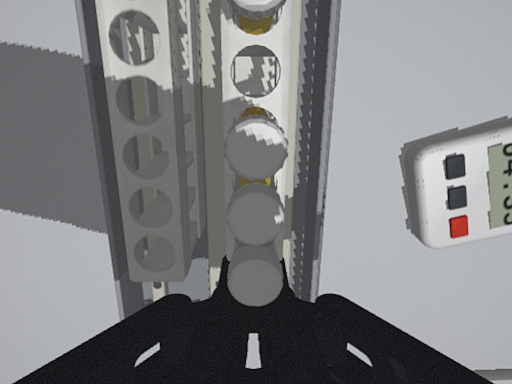

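The fingers are at the tail, in line with the lane. Pushing now.

Call:
play_rows:
  steps:
    - {"tx": 6, "ty": 0, "tz": 0, "yaw": 0}
    - {"tx": 13, "ty": 0, "tz": 0, "yaw": 0}
    - {"tx": 22, "ty": 0, "tz": 0, "yaw": 0}
    - {"tx": 34, "ty": 0, "tz": 0, "yaw": 0}
    - {"tx": 46, "ty": 0, "tz": 0, "yaw": 0}
    - {"tx": 58, "ty": 0, "tz": 0, "yaw": 0}
    - {"tx": 70, "ty": 0, "tz": 0, "yaw": 0}
    - {"tx": 82, "ty": 0, "tz": 0, "yaw": 0}

```text
time_s: 11.8
ee_pos: [0.4886, -0.25, 0.1229]
ee_rot: [0.808, 0.59, 0.0, -0.0]
wrist_force: [-0.1, -0.9, 0.4]
opening: -0.0001
gripper_force: 0.6
```

Call:
play_rows:
  steps:
    - {"tx": 12, "ty": 0, "tz": 0, "yaw": 0}
    - {"tx": 24, "ty": 0, "tz": 0, "yaw": 0}
    - {"tx": 36, "ty": 0, "tz": 0, "yaw": 0}
    - {"tx": 48, "ty": 0, "tz": 0, "yaw": 0}
    - {"tx": 58, "ty": 0, "tz": 0, "yaw": 0}
    - {"tx": 66, "ty": 0, "tz": 0, "yaw": 0}
    - {"tx": 73, "ty": 0, "tz": 0, "yaw": 0}
    - {"tx": 78, "ty": 0, "tz": 0, "yaw": 0}

```text
time_s: 12.6
ee_pos: [0.5122, -0.1765, 0.1229]
ee_rot: [0.808, 0.59, 0.0, -0.0]
wrist_force: [-0.4, -0.9, 1.3]
opening: -0.0
gripper_force: 0.6
```

```bash
python3 - <<'E'
from h import *
go(18.5,100,122,np.pi/2)
d=cap('side');w=cap('wrist')
a=cv2.resize(d['image'][120:330,180:310],None,fx=2.8,fy=2.8)
o=np.zeros((590,800,3),np.uint8);o[:a.shape[0],:a.shape[1]]=a;o[:300,390:790]=cv2.resize(w['image'],(400,300))
cv2.imwrite('pics/c.png',cv2.cvtColor(o,cv2.COLOR_RGB2BGR))
E
```

```text
12.6 [ 0.5122 -0.1765  0.1229] [[0.305, 0.952, -0.0], [0.952, -0.305, 0.0], [0.0, -0.0, -1.0]] [-0.4 -0.9  1.3] -3.7278040329290625e-05 0.6257815725984983
now loader [  19.5 -104.5  122.9] head 1.571 SHIFT [204.5  -1.    0.9] yaw -0.0 q [ 0.44  0.3  -0.21  1.92  0.08  0.94 -0.12]
```

View pics/c.png

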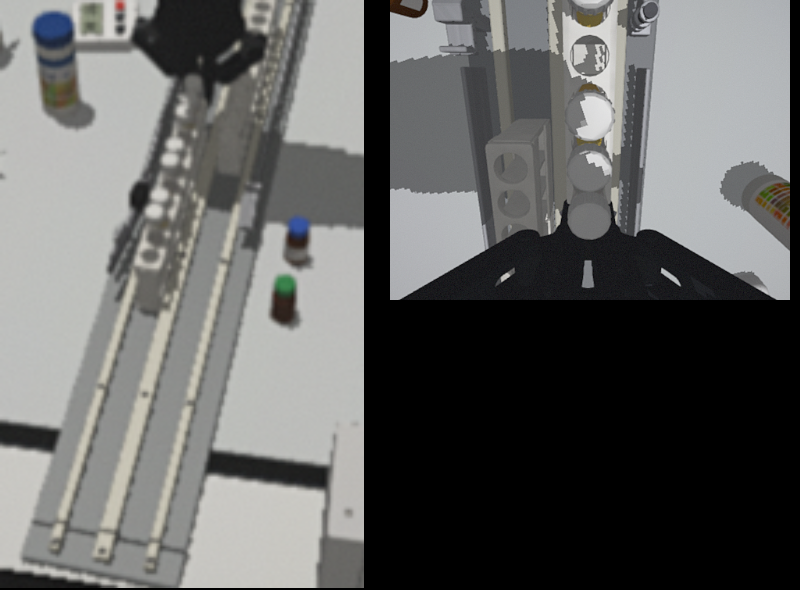

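Rack moves well, passing the gate. Front foot edge at side px ≈ (232.5,231), top front edge ≈ (233.6,219). I'll work out the remaining distance.

```bash
cat >> h.py <<'E'
def prof(d,lx,z,ys):
    "side-image brightness along loader y at (lx,z)"
    g=cv2.cvtColor(d['image'],cv2.COLOR_RGB2GRAY).astype(np.float32)
    q=np.array([[proj(d,L2W(P,(x/1e3,y/1e3,z/1e3))) for x in lx] for y in ys],np.float32)
    return cv2.remap(g,q[...,0],q[...,1],cv2.INTER_LINEAR).mean(1).round()
E
python3 - <<'E'
from h import *
d=cap('side')
print(W2L(onz(d,232.5,231,.01))*1e3,W2L(onz(d,233.6,219.3,.07))*1e3)
ys=np.arange(90,140,2)
print(list(zip(ys.tolist(),prof(d,range(14,27,3),10,ys).tolist())))
print(list(zip(ys.tolist(),prof(d,range(14,27,3),70,ys).tolist())))
E
```

```text
[ 19.6850165  112.24008247  10.        ] [ 13.82133116 119.9438449   70.        ]
[(90, 105.0), (92, 103.0), (94, 100.0), (96, 98.0), (98, 97.0), (100, 98.0), (102, 99.0), (104, 99.0), (106, 99.0), (108, 96.0), (110, 91.0), (112, 85.0), (114, 88.0), (116, 106.0), (118, 128.0), (120, 139.0), (122, 141.0), (124, 141.0), (126, 141.0), (128, 141.0), (130, 141.0), (132, 142.0), (134, 141.0), (136, 140.0), (138, 141.0)]
[(90, 150.0), (92, 128.0), (94, 109.0), (96, 105.0), (98, 106.0), (100, 116.0), (102, 132.0), (104, 157.0), (106, 177.0), (108, 180.0), (110, 157.0), (112, 128.0), (114, 112.0), (116, 104.0), (118, 103.0), (120, 104.0), (122, 109.0), (124, 111.0), (126, 112.0), (128, 112.0), (130, 114.0), (132, 114.0), (134, 115.0), (136, 115.0), (138, 112.0)]
```

Call:
play_rows:
  steps:
    - {"tx": 6, "ty": 0, "tz": 0, "yaw": 0}
    - {"tx": 14, "ty": 0, "tz": 0, "yaw": 0}
    - {"tx": 25, "ty": 0, "tz": 0, "yaw": 0}
    - {"tx": 37, "ty": 0, "tz": 0, "yaw": 0}
    - {"tx": 49, "ty": 0, "tz": 0, "yaw": 0}
    - {"tx": 61, "ty": 0, "tz": 0, "yaw": 0}
    - {"tx": 73, "ty": 0, "tz": 0, "yaw": 0}
    - {"tx": 85, "ty": 0, "tz": 0, "yaw": 0}

```text
time_s: 13.55
ee_pos: [0.5383, -0.0949, 0.1229]
ee_rot: [0.808, 0.59, 0.0, -0.0]
wrist_force: [-0.0, -0.3, -0.5]
opening: 0.0001
gripper_force: 0.3
```

Call:
play_rows:
  steps:
    - {"tx": 12, "ty": 0, "tz": 0, "yaw": 0}
    - {"tx": 24, "ty": 0, "tz": 0, "yaw": 0}
    - {"tx": 36, "ty": 0, "tz": 0, "yaw": 0}
    - {"tx": 48, "ty": 0, "tz": 0, "yaw": 0}
    - {"tx": 60, "ty": 0, "tz": 0, "yaw": 0}
    - {"tx": 70, "ty": 0, "tz": 0, "yaw": 0}
    - {"tx": 77, "ty": 0, "tz": 0, "yaw": 0}
    - {"tx": 82, "ty": 0, "tz": 0, "yaw": 0}

```text
time_s: 14.35
ee_pos: [0.5633, -0.0174, 0.123]
ee_rot: [0.808, 0.59, 0.0, 0.0]
wrist_force: [0.1, -2.0, 0.7]
opening: -0.0002
gripper_force: 0.7
```

```bash
python3 - <<'E'
from h import *
go(18.5,108,122,np.pi/2)
d=cap('side','s5')
ys=np.arange(260,340,2)
print(list(zip(ys.tolist(),prof(d,range(14,27,3),10,ys).tolist())))
print(list(zip(ys.tolist(),prof(d,range(14,27,3),70,ys).tolist())))
print('line catch lane',list(zip(ys.tolist()[20:],prof(d,range(-26,-13,3),10,ys[20:]).tolist())))
E
```

```text
14.35 [ 0.5633 -0.0174  0.123 ] [[0.305, 0.952, 0.0], [0.952, -0.305, -0.0], [0.0, 0.0, -1.0]] [ 0.1 -2.   0.7] -0.00016112365510307522 0.7122024893760681
now loader [ 19.6  62.6 123. ] head 1.571 SHIFT [45.4 -1.1  1. ] yaw 0.0 q [ 0.2   0.34 -0.29  1.86  0.12  0.96 -0.45]
[(260, 122.0), (262, 121.0), (264, 116.0), (266, 106.0), (268, 103.0), (270, 104.0), (272, 105.0), (274, 104.0), (276, 99.0), (278, 89.0), (280, 90.0), (282, 109.0), (284, 133.0), (286, 151.0), (288, 154.0), (290, 155.0), (292, 153.0), (294, 153.0), (296, 154.0), (298, 154.0), (300, 153.0), (302, 153.0), (304, 153.0), (306, 153.0), (308, 153.0), (310, 152.0), (312, 153.0), (314, 154.0), (316, 154.0), (318, 155.0), (320, 153.0), (322, 146.0), (324, 124.0), (326, 105.0), (328, 126.0), (330, 150.0), (332, 155.0), (334, 154.0), (336, 152.0), (338, 152.0)]
[(260, 121.0), (262, 114.0), (264, 118.0), (266, 122.0), (268, 132.0), (270, 160.0), (272, 193.0), (274, 205.0), (276, 179.0), (278, 136.0), (280, 113.0), (282, 107.0), (284, 108.0), (286, 111.0), (288, 113.0), (290, 115.0), (292, 114.0), (294, 114.0), (296, 117.0), (298, 116.0), (300, 111.0), (302, 108.0), (304, 109.0), (306, 114.0), (308, 121.0), (310, 128.0), (312, 140.0), (314, 149.0), (316, 148.0), (318, 144.0), (320, 142.0), (322, 145.0), (324, 144.0), (326, 140.0), (328, 143.0), (330, 148.0), (332, 147.0), (334, 147.0), (336, 148.0), (338, 148.0)]
line catch lane [(300, 153.0), (302, 152.0), (304, 153.0), (306, 153.0), (308, 152.0), (310, 153.0), (312, 152.0), (314, 153.0), (316, 154.0), (318, 154.0), (320, 154.0), (322, 149.0), (324, 127.0), (326, 103.0), (328, 123.0), (330, 148.0), (332, 154.0), (334, 154.0), (336, 153.0), (338, 153.0)]
```

Call:
play_rows:
  steps:
    - {"tx": 5, "ty": 0, "tz": 0, "yaw": 0}
    - {"tx": 11, "ty": 0, "tz": 0, "yaw": 0}
    - {"tx": 17, "ty": 0, "tz": 0, "yaw": 0}
    - {"tx": 23, "ty": 0, "tz": 0, "yaw": 0}
    - {"tx": 28, "ty": 0, "tz": 0, "yaw": 0}
    - {"tx": 32, "ty": 0, "tz": 0, "yaw": 0}
    - {"tx": 35, "ty": 0, "tz": 0, "yaw": 0}
    - {"tx": 36, "ty": 0, "tz": 0, "yaw": 0}

```text
time_s: 15.2
ee_pos: [0.5741, 0.0167, 0.123]
ee_rot: [0.808, 0.59, 0.0, -0.0]
wrist_force: [0.1, -1.0, 0.9]
opening: -0.0003
gripper_force: 0.7
```

Call:
play_rows:
  steps:
    - {"tx": -8, "ty": 0, "tz": 0, "yaw": 0}
    - {"tx": -16, "ty": 0, "tz": 0, "yaw": 0}
    - {"tx": -16, "ty": 0, "tz": -15, "yaw": 0}
    - {"tx": -16, "ty": 0, "tz": -40, "yaw": 0}
    - {"tx": -16, "ty": 0, "tz": -65, "yaw": 0}
    - {"tx": -16, "ty": 0, "tz": -90, "yaw": 0}
    - {"tx": -16, "ty": 0, "tz": -115, "yaw": 0}
    - {"tx": -16, "ty": 0, "tz": -130, "yaw": 0}

```text
time_s: 16.0
ee_pos: [0.5697, 0.001, 0.2562]
ee_rot: [0.808, 0.589, 0.001, 0.001]
wrist_force: [-0.2, -0.2, 0.4]
opening: 0.0
gripper_force: 0.0
```

Call:
play_rows:
  steps:
    - {"tx": 20, "ty": 0, "tz": 0, "yaw": 0}
    - {"tx": 45, "ty": 0, "tz": 0, "yaw": 0}
    - {"tx": 75, "ty": 0, "tz": 0, "yaw": 0}
    - {"tx": 105, "ty": 0, "tz": 0, "yaw": 0}
    - {"tx": 140, "ty": 0, "tz": 0, "yaw": 0}
    - {"tx": 170, "ty": 0, "tz": 0, "yaw": 0}
    - {"tx": 190, "ty": 0, "tz": 0, "yaw": 0}
    - {"tx": 200, "ty": 0, "tz": 0, "yaw": 0}

```text
time_s: 16.8
ee_pos: [0.6301, 0.1934, 0.2529]
ee_rot: [0.807, 0.59, -0.0, -0.0]
wrist_force: [-0.1, -0.4, -0.5]
opening: 0.0
gripper_force: 0.0
```

```bash
python3 - <<'E'
from h import *
go(19.6,82,122,np.pi/2)
d=cap('side','s6');w=cap('wrist','w6')
ys=np.arange(300,334,2)
print(list(zip(ys.tolist(),prof(d,range(14,27,3),10,ys).tolist())))
print(list(zip(ys.tolist(),prof(d,range(14,27,3),70,ys).tolist())))
ys=np.arange(296,336,1)
for x,z in((range(14,27,3),10),(range(14,27,3),69),(range(-26,-13,3),10)): print(z,list(zip(ys.tolist(),prof(w,x,z,ys).tolist())))
E
```

```text
16.8 [0.6301 0.1934 0.2529] [[0.303, 0.953, -0.001], [0.953, -0.303, 0.001], [0.0, -0.001, -1.0]] [-0.1 -0.4 -0.5] 4.3208076477019884e-05 0.0
now loader [ 19.  283.7 252.9] head 1.572 SHIFT [-201.8    0.4  130.8] yaw 0.002 q [-0.08  0.41 -0.38  1.49  0.16  1.27 -0.78]
[(300, 116.0), (302, 116.0), (304, 116.0), (306, 116.0), (308, 116.0), (310, 116.0), (312, 110.0), (314, 96.0), (316, 87.0), (318, 106.0), (320, 144.0), (322, 160.0), (324, 140.0), (326, 119.0), (328, 142.0), (330, 168.0), (332, 173.0)]
[(300, 124.0), (302, 127.0), (304, 128.0), (306, 127.0), (308, 130.0), (310, 141.0), (312, 149.0), (314, 138.0), (316, 127.0), (318, 122.0), (320, 120.0), (322, 120.0), (324, 119.0), (326, 118.0), (328, 118.0), (330, 118.0), (332, 115.0)]
10 [(296, 103.0), (297, 102.0), (298, 117.0), (299, 123.0), (300, 103.0), (301, 101.0), (302, 96.0), (303, 88.0), (304, 89.0), (305, 89.0), (306, 88.0), (307, 89.0), (308, 89.0), (309, 88.0), (310, 88.0), (311, 88.0), (312, 83.0), (313, 75.0), (314, 72.0), (315, 72.0), (316, 70.0), (317, 81.0), (318, 119.0), (319, 146.0), (320, 149.0), (321, 151.0), (32
[... 555 characters left out ...]
 (323, 73.0), (324, 72.0), (325, 70.0), (326, 93.0), (327, 134.0), (328, 150.0), (329, 151.0), (330, 139.0), (331, 75.0), (332, 68.0), (333, 144.0), (334, 150.0), (335, 149.0)]
10 [(296, 73.0), (297, 73.0), (298, 72.0), (299, 72.0), (300, 72.0), (301, 72.0), (302, 71.0), (303, 73.0), (304, 72.0), (305, 73.0), (306, 73.0), (307, 72.0), (308, 73.0), (309, 73.0), (310, 72.0), (311, 73.0), (312, 73.0), (313, 72.0), (314, 73.0), (315, 72.0), (316, 73.0), (317, 72.0), (318, 72.0), (319, 71.0), (320, 73.0), (321, 73.0), (322, 73.0), (323, 59.0), (324, 26.0), (325, 36.0), (326, 65.0), (327, 73.0), (328, 73.0), (329, 73.0), (330, 72.0), (331, 72.0), (332, 73.0), (333, 72.0), (334, 72.0), (335, 73.0)]
```

View pics/w6.png

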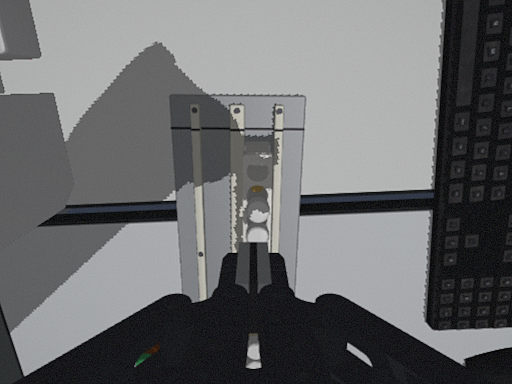

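Rack front at about row 150, scribed line at row 128. From the wrist view the line reads y=324.1, and the face reads about 313 at both its top and bottom edges, so about 11 mm remains. The 5 mm dark strip ahead of the face looks like shadow; I'll check that.

```bash
python3 - <<'E'
from h import *
w=cap('wrist')
ys=np.arange(308,329,1);print(ys.tolist())
for x in (10,13,16,19,22,25,28,30,32): print(x,prof(w,[x],10,ys).astype(int).tolist())
print('z70')
for x in (10,13,16,19,22,25,28,30): print(x,prof(w,[x],70,ys).astype(int).tolist())
s=w['image']
p=proj(w,L2W(P,(.02,.315,.01)));u,v=p.astype(int);print(s[v-12:v+4,u].tolist())
E
```

```text
[308, 309, 310, 311, 312, 313, 314, 315, 316, 317, 318, 319, 320, 321, 322, 323, 324, 325, 326, 327, 328]
10 [92, 85, 85, 85, 83, 83, 84, 80, 98, 126, 139, 137, 138, 106, 76, 66, 79, 119, 140, 137, 134]
13 [89, 85, 86, 85, 81, 75, 73, 73, 70, 66, 122, 149, 150, 150, 145, 98, 56, 94, 142, 148, 147]
16 [89, 89, 87, 84, 82, 75, 74, 71, 67, 114, 144, 150, 147, 152, 147, 98, 54, 93, 142, 150, 149]
19 [90, 89, 87, 87, 82, 74, 73, 74, 69, 76, 132, 152, 150, 151, 145, 99, 55, 99, 147, 150, 149]
22 [89, 87, 87, 87, 85, 77, 72, 71, 67, 107, 135, 146, 149, 150, 145, 100, 59, 99, 147, 150, 150]
25 [89, 89, 87, 88, 83, 75, 71, 78, 116, 148, 152, 148, 147, 152, 147, 96, 58, 101, 149, 153, 152]
28 [89, 89, 86, 87, 83, 75, 70, 72, 97, 136, 153, 152, 151, 153, 145, 93, 58, 104, 151, 152, 150]
30 [89, 89, 89, 88, 81, 72, 70, 79, 102, 137, 153, 150, 151, 153, 145, 91, 62, 109, 150, 151, 150]
32 [87, 88, 90, 88, 84, 76, 75, 67, 111, 122, 129, 153, 151, 153, 149, 93, 62, 111, 151, 153, 152]
z70
10 [99, 98, 97, 99, 101, 99, 98, 99, 96, 97, 97, 98, 99, 98, 95, 100, 97, 148, 165, 180, 205]
13 [105, 105, 106
[... 207 characters left out ...]
102, 87, 89, 88, 89, 90, 87, 87, 76, 73, 74, 68, 97, 147, 150]
22 [102, 99, 152, 201, 145, 103, 91, 89, 88, 89, 89, 88, 88, 89, 79, 70, 73, 62, 134, 151, 151]
25 [108, 168, 189, 200, 145, 138, 104, 88, 92, 90, 91, 88, 88, 89, 77, 72, 67, 127, 152, 149, 150]
28 [100, 114, 193, 203, 142, 110, 95, 89, 89, 90, 89, 89, 89, 87, 74, 69, 77, 113, 147, 152, 152]
30 [100, 93, 158, 202, 144, 85, 88, 90, 91, 92, 93, 90, 89, 86, 76, 74, 68, 112, 100, 138, 153]
[[152, 153, 158], [133, 134, 138], [48, 48, 49], [62, 61, 62], [119, 121, 123], [153, 155, 158], [149, 150, 154], [147, 151, 155], [149, 153, 155], [132, 135, 139], [75, 76, 78], [68, 68, 71], [74, 74, 77], [72, 73, 74], [71, 74, 77], [76, 77, 75]]
```

The dark strip's edge is jagged, so it is a shadow. Remaining ≈11.3 mm. I'll go back, push 9 mm farther and look again.

Call:
play_rows:
  steps:
    - {"tx": -20, "ty": 0.4, "tz": 0, "yaw": 0}
    - {"tx": -50, "ty": 0.4, "tz": 0, "yaw": 0}
    - {"tx": -85, "ty": 0.4, "tz": 0, "yaw": 0}
    - {"tx": -120, "ty": 0.4, "tz": 0, "yaw": 0}
    - {"tx": -155, "ty": 0.4, "tz": 0, "yaw": 0}
    - {"tx": -180, "ty": 0.4, "tz": 0, "yaw": 0}
    - {"tx": -197, "ty": 0.4, "tz": 0, "yaw": 0}
    - {"tx": -203, "ty": 0.4, "tz": 0, "yaw": 0}

```text
time_s: 17.75
ee_pos: [0.5674, -0.0067, 0.2533]
ee_rot: [0.81, 0.587, -0.0, 0.001]
wrist_force: [1.0, -0.9, 0.1]
opening: 0.0001
gripper_force: 0.0
```

Call:
play_rows:
  steps:
    - {"tx": 0, "ty": 0, "tz": 20, "yaw": 0}
    - {"tx": 0, "ty": 0, "tz": 45, "yaw": 0}
    - {"tx": 0, "ty": 0, "tz": 70, "yaw": 0}
    - {"tx": 0, "ty": 0, "tz": 95, "yaw": 0}
    - {"tx": 0, "ty": 0, "tz": 115, "yaw": 0}
    - {"tx": 0, "ty": 0, "tz": 127, "yaw": 0}
    - {"tx": 0, "ty": 0, "tz": 130, "yaw": 0}
    - {"tx": 0, "ty": 0, "tz": 130, "yaw": 0}

```text
time_s: 18.55
ee_pos: [0.5686, -0.002, 0.1232]
ee_rot: [0.808, 0.589, 0.0, -0.0]
wrist_force: [-0.3, 0.6, 0.2]
opening: -0.0
gripper_force: 0.0
```

```bash
python3 - <<'E'
from h import *
go(*((W2L([.5741,.0167,0])*1e3)[:2]+[0,9]),123,np.pi/2)
E
```

```text
18.55 [ 0.5686 -0.002   0.1232] [[0.305, 0.952, 0.0], [0.952, -0.305, 0.0], [0.0, -0.0, -1.0]] [-0.3  0.6  0.2] -3.2656742491031047e-06 0.0
now loader [ 20.1  78.9 123.2] head 1.57 SHIFT [28.5 -0.5  0.2] yaw -0.0 q [ 0.18  0.35 -0.3   1.85  0.13  0.96 -0.49]
```

Call:
play_rows:
  steps:
    - {"tx": 8, "ty": -0.5, "tz": 0, "yaw": 0}
    - {"tx": 15, "ty": -0.5, "tz": 0, "yaw": 0}
    - {"tx": 19, "ty": -0.5, "tz": 0, "yaw": 0}
    - {"tx": 22, "ty": -0.5, "tz": 0, "yaw": 0}
    - {"tx": 25, "ty": -0.5, "tz": 0, "yaw": 0}
    - {"tx": 27.5, "ty": -0.5, "tz": 0, "yaw": 0}
    - {"tx": 28.5, "ty": -0.5, "tz": 0, "yaw": 0}
    - {"tx": 28.5, "ty": -0.5, "tz": 0, "yaw": 0}

```text
time_s: 19.35
ee_pos: [0.5769, 0.0255, 0.1229]
ee_rot: [0.808, 0.589, 0.0, -0.0]
wrist_force: [-0.5, -0.6, 0.1]
opening: 0.0001
gripper_force: 0.1
```

```bash
python3 - <<'E'
from h import *
go(20,105,122,np.pi/2)
d=cap('side')
ys=np.arange(300,334,2)
print(list(zip(ys.tolist(),prof(d,range(14,27,3),10,ys).astype(int).tolist())))
print(list(zip(ys.tolist(),prof(d,range(14,27,3),70,ys).astype(int).tolist())))
E
```

```text
19.35 [0.5769 0.0255 0.1229] [[0.305, 0.952, -0.0], [0.952, -0.305, 0.0], [0.0, -0.0, -1.0]] [-0.5 -0.6  0.1] 9.624280002157818e-05 0.08321335539221764
now loader [ 19.5 107.6 122.9] head 1.571 SHIFT [-2.6  0.5  0.9] yaw -0.0 q [ 0.14  0.37 -0.31  1.82  0.14  0.97 -0.54]
[(300, 119), (302, 121), (304, 125), (306, 130), (308, 130), (310, 123), (312, 112), (314, 106), (316, 105), (318, 107), (320, 105), (322, 95), (324, 75), (326, 71), (328, 106), (330, 146), (332, 159)]
[(300, 177), (302, 167), (304, 138), (306, 125), (308, 123), (310, 123), (312, 129), (314, 147), (316, 176), (318, 206), (320, 212), (322, 178), (324, 137), (326, 116), (328, 111), (330, 112), (332, 114)]
```

Call:
play_rows:
  steps:
    - {"tx": -8, "ty": 0, "tz": 0, "yaw": 0}
    - {"tx": -16, "ty": 0, "tz": 0, "yaw": 0}
    - {"tx": -20, "ty": 0, "tz": -15, "yaw": 0}
    - {"tx": -20, "ty": 0, "tz": -40, "yaw": 0}
    - {"tx": -20, "ty": 0, "tz": -65, "yaw": 0}
    - {"tx": -20, "ty": 0, "tz": -90, "yaw": 0}
    - {"tx": -20, "ty": 0, "tz": -115, "yaw": 0}
    - {"tx": -20, "ty": 0, "tz": -130, "yaw": 0}

```text
time_s: 20.2
ee_pos: [0.5712, 0.006, 0.2562]
ee_rot: [0.808, 0.589, 0.001, 0.001]
wrist_force: [0.0, 0.2, 0.1]
opening: -0.0002
gripper_force: 0.0
```

Call:
play_rows:
  steps:
    - {"tx": 20, "ty": 0, "tz": 0, "yaw": 0}
    - {"tx": 45, "ty": 0, "tz": 0, "yaw": 0}
    - {"tx": 75, "ty": 0, "tz": 0, "yaw": 0}
    - {"tx": 105, "ty": 0, "tz": 0, "yaw": 0}
    - {"tx": 140, "ty": 0, "tz": 0, "yaw": 0}
    - {"tx": 170, "ty": 0, "tz": 0, "yaw": 0}
    - {"tx": 190, "ty": 0, "tz": 0, "yaw": 0}
    - {"tx": 200, "ty": 0, "tz": 0, "yaw": 0}

```text
time_s: 21.0
ee_pos: [0.6317, 0.1985, 0.2529]
ee_rot: [0.807, 0.59, -0.0, -0.0]
wrist_force: [0.3, 0.5, -0.5]
opening: 0.0004
gripper_force: 0.0
```

```bash
cat > fr.py <<'E'
from h import *
go(20,80,122,np.pi/2)
w=cap('wrist')
ys=np.arange(312,334,1);print(ys.tolist())
for x in (-20,13,16,19,22,25,28,30): print(x,prof(w,[x],10,ys).astype(int).tolist())
print('z70')
for x in (13,16,19,22,25,28,30): print(x,prof(w,[x],70,ys).astype(int).tolist())
E
python3 fr.py
```

```text
21.0 [0.6317 0.1985 0.2529] [[0.303, 0.953, -0.001], [0.953, -0.303, 0.001], [0.0, -0.001, -1.0]] [ 0.3  0.5 -0.5] 0.00035456534550920804 0.0
now loader [ 19.  289.1 252.9] head 1.572 SHIFT [-209.1    0.8  130.8] yaw 0.002 q [-0.08  0.42 -0.39  1.48  0.16  1.28 -0.79]
[312, 313, 314, 315, 316, 317, 318, 319, 320, 321, 322, 323, 324, 325, 326, 327, 328, 329, 330, 331, 332, 333]
-20 [71, 71, 70, 73, 71, 71, 72, 71, 73, 72, 72, 70, 49, 26, 41, 66, 72, 69, 73, 74, 69, 69]
13 [91, 89, 89, 87, 87, 88, 86, 89, 88, 87, 83, 72, 39, 29, 50, 96, 137, 150, 150, 146, 146, 147]
16 [133, 113, 92, 88, 85, 89, 91, 88, 89, 83, 84, 71, 42, 33, 54, 70, 115, 147, 148, 149, 147, 147]
19 [108, 92, 88, 87, 88, 89, 87, 88, 89, 87, 84, 70, 41, 28, 59, 108, 138, 146, 149, 148, 148, 149]
22 [114, 98, 87, 89, 90, 91, 89, 89, 87, 88, 84, 69, 39, 30, 50, 78, 121, 148, 150, 151, 150, 151]
25 [129, 112, 92, 86, 89, 90, 87, 85, 89, 89, 84, 70, 38, 39, 100, 142, 151, 152, 147, 149, 149, 150]
28 [101, 88, 88, 89, 89, 91, 86, 88, 90, 89, 86, 71, 42, 62, 119, 151, 152, 149, 149, 148, 151, 151]
30 [125, 102, 90, 89, 91, 88, 88, 86, 86, 87, 83, 68, 48, 67, 121, 150, 152, 151, 152, 151, 151, 151]
z70
13 [106, 106, 105, 107, 106, 105, 106, 106, 107, 105, 97, 88, 84, 91, 95, 97, 92, 86, 85, 80, 61, 25]
16 [85, 96, 104, 105, 104, 102, 98, 100, 119, 134, 123, 124, 98, 87, 86, 88, 89, 88, 84, 83, 61, 25]
19 [86, 100, 108, 107, 102, 114, 187, 204, 205, 206, 154, 100, 89, 88, 88, 89, 87, 88, 87, 83, 61, 22]
22 [88, 99, 106, 106, 103, 114, 175, 203, 204, 202, 156, 126, 101, 85, 89, 91, 89, 89, 86, 82, 58, 21]
25 [88, 101, 105, 101, 106, 152, 197, 206, 204, 198, 149, 108, 94, 87, 90, 87, 88, 87, 90, 85, 56, 24]
28 [86, 97, 105, 115, 169, 211, 205, 203, 203, 195, 156, 124, 95, 88, 90, 89, 87, 87, 87, 82, 58, 46]
30 [95, 101, 103, 111, 137, 187, 205, 203, 206, 197, 158, 129, 97, 87, 87, 99, 117, 93, 85, 76, 69, 52]
```

Line now reads y=325.0 with the front at about 323, so roughly 2 mm to its centre. One fine push of about 1.3 mm.

Call:
play_rows:
  steps:
    - {"tx": -20, "ty": 0.8, "tz": 0, "yaw": 0}
    - {"tx": -50, "ty": 0.8, "tz": 0, "yaw": 0}
    - {"tx": -85, "ty": 0.8, "tz": 0, "yaw": 0}
    - {"tx": -120, "ty": 0.8, "tz": 0, "yaw": 0}
    - {"tx": -155, "ty": 0.8, "tz": 0, "yaw": 0}
    - {"tx": -185, "ty": 0.8, "tz": 0, "yaw": 0}
    - {"tx": -204, "ty": 0.8, "tz": 0, "yaw": 0}
    - {"tx": -209, "ty": 0.8, "tz": 0, "yaw": 0}

```text
time_s: 21.85
ee_pos: [0.5675, -0.0077, 0.2533]
ee_rot: [0.81, 0.587, -0.001, 0.001]
wrist_force: [0.6, 0.0, -0.3]
opening: 0.0002
gripper_force: 0.0
```

Call:
play_rows:
  steps:
    - {"tx": 0, "ty": 0, "tz": 20, "yaw": 0}
    - {"tx": 0, "ty": 0, "tz": 45, "yaw": 0}
    - {"tx": 0, "ty": 0, "tz": 70, "yaw": 0}
    - {"tx": 0, "ty": 0, "tz": 95, "yaw": 0}
    - {"tx": 0, "ty": 0, "tz": 115, "yaw": 0}
    - {"tx": 0, "ty": 0, "tz": 127, "yaw": 0}
    - {"tx": 0, "ty": 0, "tz": 130, "yaw": 0}
    - {"tx": 0, "ty": 0, "tz": 130, "yaw": 0}

```text
time_s: 22.65
ee_pos: [0.5688, -0.0025, 0.1232]
ee_rot: [0.808, 0.589, 0.0, -0.0]
wrist_force: [0.7, 0.3, 1.1]
opening: 0.0006
gripper_force: 0.0
```

```bash
python3 - <<'E'
from h import *
go(19.5,108.9,123,np.pi/2)
E
```

```text
22.65 [ 0.5688 -0.0025  0.1232] [[0.305, 0.952, 0.0], [0.952, -0.305, 0.0], [0.0, -0.0, -1.0]] [0.7 0.3 1.1] 0.0005780662575568911 0.0
now loader [ 20.4  78.4 123.2] head 1.57 SHIFT [30.5 -0.9  0.2] yaw -0.0 q [ 0.19  0.35 -0.31  1.85  0.13  0.96 -0.49]
```

Call:
play_rows:
  steps:
    - {"tx": 10, "ty": -0.9, "tz": 0, "yaw": 0}
    - {"tx": 18, "ty": -0.9, "tz": 0, "yaw": 0}
    - {"tx": 23, "ty": -0.9, "tz": 0, "yaw": 0}
    - {"tx": 26, "ty": -0.9, "tz": 0, "yaw": 0}
    - {"tx": 28.5, "ty": -0.9, "tz": 0, "yaw": 0}
    - {"tx": 29.7, "ty": -0.9, "tz": 0, "yaw": 0}
    - {"tx": 30.5, "ty": -0.9, "tz": 0, "yaw": 0}
    - {"tx": 30.5, "ty": -0.9, "tz": 0, "yaw": 0}

```text
time_s: 23.45
ee_pos: [0.5772, 0.0266, 0.1229]
ee_rot: [0.808, 0.589, -0.0, 0.0]
wrist_force: [-0.4, -1.4, 1.3]
opening: 0.0
gripper_force: 0.4
```

Call:
play_rows:
  steps:
    - {"tx": -8, "ty": 0, "tz": 0, "yaw": 0}
    - {"tx": -16, "ty": 0, "tz": 0, "yaw": 0}
    - {"tx": -20, "ty": 0, "tz": -15, "yaw": 0}
    - {"tx": -20, "ty": 0, "tz": -40, "yaw": 0}
    - {"tx": -20, "ty": 0, "tz": -65, "yaw": 0}
    - {"tx": -20, "ty": 0, "tz": -90, "yaw": 0}
    - {"tx": -20, "ty": 0, "tz": -115, "yaw": 0}
    - {"tx": -20, "ty": 0, "tz": -130, "yaw": 0}

```text
time_s: 24.25
ee_pos: [0.5716, 0.0076, 0.2562]
ee_rot: [0.808, 0.589, 0.001, 0.001]
wrist_force: [0.9, 0.7, -0.2]
opening: -0.0003
gripper_force: 0.0
```

Call:
play_rows:
  steps:
    - {"tx": 20, "ty": 0, "tz": 0, "yaw": 0}
    - {"tx": 45, "ty": 0, "tz": 0, "yaw": 0}
    - {"tx": 75, "ty": 0, "tz": 0, "yaw": 0}
    - {"tx": 105, "ty": 0, "tz": 0, "yaw": 0}
    - {"tx": 140, "ty": 0, "tz": 0, "yaw": 0}
    - {"tx": 170, "ty": 0, "tz": 0, "yaw": 0}
    - {"tx": 190, "ty": 0, "tz": 0, "yaw": 0}
    - {"tx": 200, "ty": 0, "tz": 0, "yaw": 0}

```text
time_s: 25.05
ee_pos: [0.632, 0.2, 0.2529]
ee_rot: [0.807, 0.59, -0.0, -0.0]
wrist_force: [0.6, 0.8, -0.4]
opening: -0.0002
gripper_force: 0.0
```

```bash
python3 fr.py; python3 -c "
from h import *
go(47.6,31.7,253,1.295)"
```

```text
25.05 [0.632  0.2    0.2529] [[0.303, 0.953, -0.001], [0.953, -0.303, 0.001], [0.0, -0.001, -1.0]] [ 0.6  0.8 -0.4] -0.00020838603283863737 0.0
now loader [ 18.8 290.6 252.9] head 1.572 SHIFT [-210.7    0.9  130.8] yaw 0.002 q [-0.08  0.42 -0.4   1.48  0.16  1.28 -0.8 ]
[312, 313, 314, 315, 316, 317, 318, 319, 320, 321, 322, 323, 324, 325, 326, 327, 328, 329, 330, 331, 332, 333]
-20 [69, 73, 74, 72, 71, 70, 71, 72, 71, 71, 73, 71, 48, 23, 46, 69, 72, 72, 73, 71, 72, 73]
13 [95, 94, 89, 86, 87, 88, 86, 87, 87, 88, 88, 75, 46, 25, 55, 66, 70, 102, 141, 149, 148, 150]
16 [147, 106, 93, 88, 88, 89, 89, 87, 87, 88, 89, 78, 45, 23, 55, 68, 112, 149, 151, 147, 145, 147]
19 [157, 136, 108, 86, 87, 87, 89, 86, 87, 88, 90, 79, 46, 26, 54, 70, 68, 108, 144, 152, 149, 149]
22 [151, 121, 103, 89, 88, 89, 88, 89, 89, 87, 89, 82, 47, 30, 55, 70, 119, 150, 151, 149, 150, 151]
25 [157, 124, 102, 90, 87, 88, 91, 88, 88, 89, 91, 80, 47, 28, 53, 103, 126, 143, 150, 151, 150, 151]
28 [159, 126, 98, 90, 89, 89, 88, 88, 89, 88, 90, 79, 54, 52, 111, 147, 152, 150, 150, 149, 150, 150]
30 [145, 103, 96, 90, 9
[... 365 characters left out ...]
89, 87, 87, 89, 79, 38]
22 [87, 88, 97, 103, 107, 103, 113, 174, 204, 203, 199, 157, 109, 93, 88, 88, 88, 89, 89, 89, 81, 37]
25 [88, 85, 98, 106, 104, 102, 155, 198, 205, 203, 198, 164, 126, 98, 88, 88, 88, 89, 88, 89, 81, 33]
28 [87, 85, 95, 102, 127, 194, 207, 204, 204, 203, 199, 151, 99, 93, 90, 90, 88, 89, 88, 91, 76, 45]
30 [92, 93, 100, 101, 109, 162, 204, 205, 200, 204, 200, 154, 115, 97, 88, 92, 98, 116, 95, 84, 71, 30]
25.1 [0.6321 0.2006 0.2528] [[0.303, 0.953, -0.0], [0.953, -0.303, 0.001], [0.001, -0.001, -1.0]] [-1.2  1.2 -0.8] -8.29842962612454e-05 0.0
now loader [ 18.8 291.2 252.8] head 1.573 SHIFT [-259.5   28.4   -0.4] yaw 0.278 q [-0.08  0.42 -0.4   1.48  0.16  1.28 -0.8 ]
```

Front now reads ≈324, right at the line. Next: regrasp the knob and shut the gate.

Call:
play_rows:
  steps:
    - {"tx": -20, "ty": 3, "tz": 0, "yaw": 0.03}
    - {"tx": -55, "ty": 6, "tz": 0, "yaw": 0.06}
    - {"tx": -95, "ty": 10, "tz": 0, "yaw": 0.1}
    - {"tx": -135, "ty": 14, "tz": 0, "yaw": 0.15}
    - {"tx": -175, "ty": 18, "tz": 0, "yaw": 0.2}
    - {"tx": -215, "ty": 22, "tz": 0, "yaw": 0.25}
    - {"tx": -245, "ty": 26, "tz": 0, "yaw": 0.278}
    - {"tx": -259.5, "ty": 28, "tz": 0, "yaw": 0.278}
  claw: -0.06

```text
time_s: 25.9
ee_pos: [0.5779, -0.0635, 0.2532]
ee_rot: [0.884, 0.468, -0.001, 0.001]
wrist_force: [-0.0, -0.3, -0.3]
opening: 0.0402
gripper_force: 0.0
```

Call:
play_rows:
  steps:
    - {"tx": 0, "ty": 0, "tz": 15, "yaw": 0}
    - {"tx": 0, "ty": 0, "tz": 30, "yaw": 0}
    - {"tx": 0, "ty": 0, "tz": 45, "yaw": 0}
    - {"tx": 0, "ty": 0, "tz": 60, "yaw": 0}
    - {"tx": 0, "ty": 0, "tz": 72, "yaw": 0}
    - {"tx": 0, "ty": 0, "tz": 78, "yaw": 0}
    - {"tx": 0, "ty": 0, "tz": 78, "yaw": 0}
    - {"tx": 0, "ty": 0, "tz": 78, "yaw": 0}

```text
time_s: 26.7
ee_pos: [0.5799, -0.0572, 0.1752]
ee_rot: [0.882, 0.472, 0.0, 0.0]
wrist_force: [-0.2, -1.3, -0.7]
opening: 0.0401
gripper_force: 0.0
```

```bash
python3 - <<'E'
from h import *
go(47,31.7,136,1.295)
w=cap('wrist')
print(proj(w,L2W(P,(.047,.0317,.08))))
g=w['image'].max(2)
m=(g<45).astype(np.uint8);n,l,s,c=cv2.connectedComponentsWithStats(m)
for i in range(1,n):
    if s[i,4]>80: print(s[i].tolist(),c[i].round(1),onz(w,*c[i],.08).round(4),(W2L(onz(w,*c[i],.08))*1e3).round(1))
E
```

```text
26.7 [ 0.5799 -0.0572  0.1752] [[0.555, 0.832, 0.0], [0.832, -0.555, 0.0], [0.0, 0.0, -1.0]] [-0.2 -1.3 -0.7] 0.04009217644337428 0.0
now loader [ 47.6  29.7 175.2] head 1.293 SHIFT [ 1.8 -1.1 39.2] yaw -0.002 q [ 0.24  0.31 -0.26  1.77  0.09  1.07 -0.64]
[250.78127682 234.29384462]
[469, 0, 43, 26, 818] [487.9  10.7] [ 0.7266 -0.0235  0.08  ] [177.  106.6  80. ]
[39, 164, 28, 24, 96] [ 56.4 170.9] [0.5177 0.0288 0.08  ] [-37.9  92.6  80. ]
[235, 204, 27, 45, 964] [247.9 227.6] [ 0.5808 -0.051   0.08  ] [46.6 35.9 80. ]
[0, 244, 510, 140, 29254] [252.7 340.8] [ 0.5415 -0.1146  0.08  ] [ 28.5 -36.6  80. ]
```

Call:
play_rows:
  steps:
    - {"tx": 3, "ty": -1.5, "tz": 10, "yaw": 0}
    - {"tx": 3.5, "ty": -1.5, "tz": 20, "yaw": 0}
    - {"tx": 3.5, "ty": -1.5, "tz": 30, "yaw": 0}
    - {"tx": 3.5, "ty": -1.5, "tz": 39, "yaw": 0}
    - {"tx": 3.5, "ty": -1.5, "tz": 39, "yaw": 0}
    - {"tx": 3.5, "ty": -1.5, "tz": 39, "yaw": 0}
    - {"tx": 3.5, "ty": -1.5, "tz": 39, "yaw": 0}
    - {"tx": 3.5, "ty": -1.5, "tz": 39, "yaw": 0}

```text
time_s: 27.55
ee_pos: [0.5806, -0.0536, 0.1364]
ee_rot: [0.882, 0.472, 0.0, 0.0]
wrist_force: [-0.6, -0.7, 0.3]
opening: 0.0404
gripper_force: 0.0
```

Call:
play_rows:
  steps:
    - {"tx": 0, "ty": 0, "tz": 0, "yaw": 0}
    - {"tx": 0, "ty": 0, "tz": 0, "yaw": 0}
    - {"tx": 0, "ty": 0, "tz": 0, "yaw": 0}
    - {"tx": 0, "ty": 0, "tz": 0, "yaw": 0}
    - {"tx": 0, "ty": 0, "tz": 0, "yaw": 0}
    - {"tx": 0, "ty": 0, "tz": 0, "yaw": 0}
    - {"tx": 0, "ty": 0, "tz": 0, "yaw": 0}
    - {"tx": 0, "ty": 0, "tz": 0, "yaw": 0}
  claw: -1
  squeeze: 30

```text
time_s: 28.35
ee_pos: [0.5808, -0.0538, 0.1363]
ee_rot: [0.882, 0.472, 0.001, 0.0]
wrist_force: [6.1, -0.6, -1.3]
opening: 0.0135
gripper_force: 30.3
```

Call:
play_rows:
  steps:
    - {"tx": -0.7, "ty": 0, "tz": 2, "yaw": 0}
    - {"tx": -1.5, "ty": 0, "tz": 4, "yaw": 0}
    - {"tx": -2.4, "ty": 0, "tz": 6, "yaw": 0}
    - {"tx": -3.3, "ty": 0, "tz": 8, "yaw": 0}
    - {"tx": -4.2, "ty": 0, "tz": 10, "yaw": 0}
    - {"tx": -5, "ty": 0, "tz": 12, "yaw": 0}
    - {"tx": -5, "ty": 0, "tz": 12, "yaw": 0}
    - {"tx": -5, "ty": 0, "tz": 12, "yaw": 0}

```text
time_s: 29.15
ee_pos: [0.579, -0.0591, 0.1255]
ee_rot: [0.882, 0.471, 0.001, 0.002]
wrist_force: [4.8, -4.7, 6.9]
opening: 0.013
gripper_force: 31.3
```

```bash
python3 - <<'E'
from h import *
s=st();p=W2L(s['ee_pos'])*1e3;print(p,np.hypot(p[0]-46,p[1]))
for th in(.92,0): go(46-26.6*np.cos(th)-7*np.sin(th),26.6*np.sin(th)-7*np.cos(th),124,np.pi-th)
p0=np.array([26.6,-7])
for k in range(1,17):
    t=-1.84*k/16;print(k,round(t,3),(np.array([[np.cos(t),-np.sin(t)],[np.sin(t),np.cos(t)]])@p0-p0).round(1))
E
```

```text
29.15 [ 0.579  -0.0591  0.1255] [[0.556, 0.831, 0.004], [0.831, -0.556, -0.001], [0.001, 0.004, -1.0]] [ 4.8 -4.7  6.9] 0.012967318446178638 31.30163222551346
[ 47.30054544  27.65607619 125.47393398] 27.686638806229436
29.15 [ 0.579  -0.0591  0.1255] [[0.556, 0.831, 0.004], [0.831, -0.556, -0.001], [0.001, 0.004, -1.0]] [ 4.8 -4.7  6.9] 0.012967318446178638 31.30163222551346
now loader [ 47.3  27.7 125.5] head 1.291 SHIFT [-16.7 -19.1   1.4] yaw -0.93 q [ 0.23  0.37 -0.25  1.82  0.11  0.97 -0.65]
29.15 [ 0.579  -0.0591  0.1255] [[0.556, 0.831, 0.004], [0.831, -0.556, -0.001], [0.001, 0.004, -1.0]] [ 4.8 -4.7  6.9] 0.012967318446178638 31.30163222551346
now loader [ 47.3  27.7 125.5] head 1.291 SHIFT [-41.  -17.3   1.4] yaw -1.85 q [ 0.23  0.37 -0.25  1.82  0.11  0.97 -0.65]
1 -0.115 [-1. -3.]
2 -0.23 [-2.3 -5.9]
3 -0.345 [-3.9 -8.6]
4 -0.46 [ -5.9 -11.1]
5 -0.575 [ -8.1 -13.3]
6 -0.69 [-10.5 -15.3]
7 -0.805 [-13.2 -17. ]
8 -0.92 [-16.1 -18.4]
9 -1.035 [-19.  -19.4]
10 -1.15 [-22.1 -20.1]
11 -1.265 [-25.3 -20.5]
12 -1.38 [-28.4 -20.4]
13 -1.495 [-31.6 -20.1]
14 -1.61 [-34.6 -19.3]
15 -1.725 [-37.6 -18.2]
16 -1.84 [-40.4 -16.8]
```

Pinched and pressed. Leading the gate back.

Call:
play_rows:
  steps:
    - {"tx": -1, "ty": -3.1, "tz": 0, "yaw": -0.115}
    - {"tx": -2.4, "ty": -6, "tz": 0, "yaw": -0.23}
    - {"tx": -4.1, "ty": -8.8, "tz": 0, "yaw": -0.345}
    - {"tx": -6.1, "ty": -11.3, "tz": 0, "yaw": -0.46}
    - {"tx": -8.3, "ty": -13.6, "tz": 0, "yaw": -0.575}
    - {"tx": -10.8, "ty": -15.7, "tz": 0, "yaw": -0.69}
    - {"tx": -13.6, "ty": -17.5, "tz": 0, "yaw": -0.805}
    - {"tx": -16.6, "ty": -19, "tz": 0, "yaw": -0.925}

```text
time_s: 29.95
ee_pos: [0.5546, -0.0628, 0.1258]
ee_rot: [0.577, 0.817, 0.001, 0.003]
wrist_force: [9.7, -7.0, 6.4]
opening: 0.0133
gripper_force: 31.2
```

```bash
python3 - <<'E'
from h import *
for th in(.92,0): go(46-26.6*np.cos(th)-7*np.sin(th),26.6*np.sin(th)-7*np.cos(th),124,np.pi-th)
E
```

```text
29.95 [ 0.5546 -0.0628  0.1258] [[-0.334, 0.943, 0.006], [0.943, 0.334, -0.002], [-0.004, 0.005, -1.0]] [ 9.7 -7.   6.4] 0.013279103242057354 31.169936656951904
now loader [ 25.2  16.7 125.8] head 2.221 SHIFT [ 0.7 -0.6  1.8] yaw -0.001 q [ 0.39  0.34 -0.41  1.87  0.17  0.96  0.24]
29.95 [ 0.5546 -0.0628  0.1258] [[-0.334, 0.943, 0.006], [0.943, 0.334, -0.002], [-0.004, 0.005, -1.0]] [ 9.7 -7.   6.4] 0.013279103242057354 31.169936656951904
now loader [ 25.2  16.7 125.8] head 2.221 SHIFT [-15.3 -19.    1.8] yaw -0.921 q [ 0.39  0.34 -0.41  1.87  0.17  0.96  0.24]
```

Call:
play_rows:
  steps:
    - {"tx": -0.8, "ty": -3, "tz": 0.5, "yaw": -0.115}
    - {"tx": -1.9, "ty": -6, "tz": 1, "yaw": -0.23}
    - {"tx": -3.4, "ty": -8.8, "tz": 1, "yaw": -0.345}
    - {"tx": -5.2, "ty": -11.3, "tz": 1, "yaw": -0.46}
    - {"tx": -7.4, "ty": -13.6, "tz": 1, "yaw": -0.575}
    - {"tx": -9.8, "ty": -15.7, "tz": 1, "yaw": -0.69}
    - {"tx": -12.5, "ty": -17.5, "tz": 1, "yaw": -0.805}
    - {"tx": -15.4, "ty": -19, "tz": 1, "yaw": -0.92}

```text
time_s: 30.75
ee_pos: [0.5435, -0.0827, 0.1256]
ee_rot: [0.155, 0.988, 0.0, 0.005]
wrist_force: [12.0, -7.5, 4.3]
opening: 0.0134
gripper_force: 36.0
```

Call:
play_rows:
  steps:
    - {"tx": 0, "ty": -0.5, "tz": 0, "yaw": 0}
    - {"tx": 0, "ty": -0.5, "tz": 0, "yaw": 0}
    - {"tx": 0, "ty": -0.5, "tz": 0, "yaw": 0}
    - {"tx": 0, "ty": -0.5, "tz": 0, "yaw": 0}
    - {"tx": 0, "ty": -0.5, "tz": 0, "yaw": 0}
    - {"tx": 0, "ty": -0.5, "tz": 0, "yaw": 0}
    - {"tx": 0, "ty": -0.5, "tz": 0, "yaw": 0}
    - {"tx": 0, "ty": -0.5, "tz": 0, "yaw": 0}

```text
time_s: 31.55
ee_pos: [0.5431, -0.0835, 0.1256]
ee_rot: [0.157, 0.988, -0.0, 0.004]
wrist_force: [11.4, -5.1, 8.3]
opening: 0.0131
gripper_force: 31.4
```

```bash
python3 - <<'E'
from h import *
go(19.4,-7,124,np.pi)
E
```

```text
31.55 [ 0.5431 -0.0835  0.1256] [[-0.951, 0.31, 0.009], [0.31, 0.951, -0.002], [-0.009, 0.001, -1.0]] [11.4 -5.1  8.3] 0.013140456352973512 31.39816403388977
now loader [ 20.6  -6.5 125.6] head 3.137 SHIFT [ 1.2 -0.5  1.6] yaw -0.005 q [ 0.55  0.35 -0.56  1.89  0.23  0.96  1.15]
```

Call:
play_rows:
  steps:
    - {"tx": 1, "ty": 0, "tz": -2, "yaw": 0}
    - {"tx": 2, "ty": 0, "tz": -4, "yaw": 0}
    - {"tx": 3, "ty": 0, "tz": -6, "yaw": 0}
    - {"tx": 4, "ty": 0, "tz": -8, "yaw": 0}
    - {"tx": 5, "ty": 0, "tz": -10, "yaw": 0}
    - {"tx": 5, "ty": 0, "tz": -10, "yaw": 0}
    - {"tx": 5, "ty": 0, "tz": -10, "yaw": 0}
    - {"tx": 5, "ty": 0, "tz": -10, "yaw": 0}

```text
time_s: 32.35
ee_pos: [0.5355, -0.0812, 0.1334]
ee_rot: [0.157, 0.988, -0.0, 0.001]
wrist_force: [6.6, -1.1, -0.2]
opening: 0.0134
gripper_force: 29.6
```

Call:
play_rows:
  steps:
    - {"tx": 0, "ty": 0, "tz": 0, "yaw": 0}
    - {"tx": 0, "ty": 0, "tz": 0, "yaw": 0}
    - {"tx": 0, "ty": 0, "tz": 0, "yaw": 0}
    - {"tx": 0, "ty": 0, "tz": 0, "yaw": 0}
    - {"tx": 0, "ty": 0, "tz": 0, "yaw": 0}
    - {"tx": 0, "ty": 0, "tz": -15, "yaw": 0}
    - {"tx": 0, "ty": 0, "tz": -30, "yaw": 0}
    - {"tx": 0, "ty": 0, "tz": -38, "yaw": 0}
  claw: -0.06

```text
time_s: 33.15
ee_pos: [0.5356, -0.0808, 0.1735]
ee_rot: [0.156, 0.988, -0.0, 0.001]
wrist_force: [0.4, -0.3, 0.1]
opening: 0.0401
gripper_force: 0.0
```

```bash
cat > k.py <<'E'
from h import *
go(14.1,-8.6,174.5,3.134)
w=cap('wrist','wk');d=cap('side','sk')
g=w['image'].max(2)
n,l,s,c=cv2.connectedComponentsWithStats((g<45).astype(np.uint8))
for i in range(1,n):
    if s[i,4]>80: print(s[i].tolist(),c[i].round(1))
print('knob pred',proj(w,L2W(P,(.014,-.007,.08))))
# compare bar/gate near row profile with the first closed view
a=cv2.cvtColor(cv2.imread('pics/w1.png'),cv2.COLOR_BGR2GRAY);b=cv2.cvtColor(cv2.imread('pics/wk.png'),cv2.COLOR_BGR2GRAY)
for v in(115,135,150,170,190,205): print(v,a[v,235:285:2].tolist(),b[v,235:285:2].tolist())
# side: bar height cue vs initial
a=cv2.cvtColor(cv2.imread('pics/a_side.png'),cv2.COLOR_BGR2GRAY);b=cv2.cvtColor(cv2.imread('pics/sk.png'),cv2.COLOR_BGR2GRAY)
E
python3 k.py
```

```text
33.15 [ 0.5356 -0.0808  0.1735] [[-0.951, 0.309, 0.003], [0.309, 0.951, -0.001], [-0.003, 0.0, -1.0]] [ 0.4 -0.3  0.1] 0.04006506265710332 0.0
now loader [ 12.6  -6.2 173.5] head 3.138 SHIFT [-1.5 -2.4 -1. ] yaw 0.004 q [ 0.58  0.28 -0.58  1.86  0.17  1.05  1.18]
[240, 217, 25, 42, 950] [251.9 237.6]
[0, 244, 510, 140, 28596] [256.  340.5]
knob pred [253.14099234 242.47739636]
115 [80, 89, 97, 93, 89, 97, 98, 96, 97, 47, 52, 51, 51, 73, 99, 99, 97, 95, 91, 95, 92, 88, 92, 87, 92] [96, 87, 92, 103, 101, 102, 102, 43, 52, 52, 45, 72, 98, 96, 102, 95, 96, 96, 94, 90, 90, 91, 90, 89, 90]
135 [117, 115, 114, 115, 116, 117, 117, 116, 112, 43, 51, 54, 49, 103, 105, 78, 79, 82, 112, 120, 120, 117, 119, 114, 119] [115, 117, 118, 115, 118, 114, 122, 35, 52, 52, 52, 104, 119, 73, 79, 74, 117, 116, 118, 117, 115, 118, 117, 116, 119]
150 [84, 83, 89, 85, 88, 85, 86, 87, 84, 44, 51, 54, 51, 83, 81, 83, 97, 96, 88, 85, 87, 87, 84, 84, 84] [84, 86, 82, 85, 84, 85, 86, 41, 50, 47, 50, 77, 88, 82, 95, 96, 82, 86, 86, 86, 88, 85, 87, 86, 87]
170 [87, 86, 87, 82, 85, 84, 86, 86, 68, 50, 53, 50, 49, 67, 81, 84, 96, 99, 83, 43, 79, 84, 84, 83, 85] [88, 91, 86, 83, 86, 88, 71, 48, 54, 55, 50, 57, 87, 84, 98, 98, 90, 68, 83, 87, 84, 85, 84, 84, 84]
190 [116, 115, 120, 118, 117, 120, 117, 116, 123, 77, 54, 58, 68, 122, 95, 89, 97, 96, 97, 116, 119, 117, 115, 118, 120] [116, 118, 115, 117, 114, 119, 120, 76, 58, 58, 67, 121, 109, 85, 97, 96, 91, 121, 120, 120, 117, 116, 118, 117, 117]
205 [149, 147, 147, 147, 146, 150, 148, 144, 151, 90, 49, 61, 77, 154, 98, 93, 97, 88, 74, 154, 147, 147, 145, 146, 145] [145, 147, 146, 146, 150, 145, 151, 90, 59, 54, 78, 151, 126, 86, 94, 94, 82, 149, 146, 145, 145, 149, 149, 145, 145]
```

Knob position relative to its prediction matches the initial shut-and-latched view, at (252,238). I'll withdraw and check from the fixed cameras.

Call:
play_rows:
  steps:
    - {"tx": 0, "ty": 0, "tz": -20, "yaw": 0}
    - {"tx": 0, "ty": 0, "tz": -45, "yaw": 0}
    - {"tx": 0, "ty": 0, "tz": -75, "yaw": 0}
    - {"tx": 25, "ty": -25, "tz": -100, "yaw": 0}
    - {"tx": 50, "ty": -60, "tz": -120, "yaw": 0}
    - {"tx": 60, "ty": -100, "tz": -130, "yaw": 0}
    - {"tx": 60, "ty": -140, "tz": -130, "yaw": 0}
    - {"tx": 60, "ty": -180, "tz": -130, "yaw": 0}

```text
time_s: 34.05
ee_pos: [0.4211, -0.2348, 0.3017]
ee_rot: [0.156, 0.988, -0.001, 0.001]
wrist_force: [0.9, -0.2, -0.4]
opening: 0.0401
gripper_force: 0.0
```

```bash
python3 - <<'E'
from h import *
st()
for n in('side','scene'):
    d=cap(n,n+'_end');a=cv2.cvtColor(cv2.imread(f'pics/a_{n}.png'),cv2.COLOR_BGR2GRAY).astype(int);b=cv2.cvtColor(d['image'],cv2.COLOR_RGB2GRAY).astype(int)
    u,v=proj(d,L2W(P,(-.01,-.003,.05))).astype(int)
    print(n,u,v,'mean diff round gate',np.abs(a-b)[v-8:v+9,u-12:u+13].mean(), 'elsewhere',np.abs(a-b)[-60:,:100].mean())
    for dv in range(-10,9,2): print(a[v+dv,u-12:u+14:2].tolist(),b[v+dv,u-12:u+14:2].tolist())
    if n=='side':
        hsv=cv2.cvtColor(d['image'],cv2.COLOR_RGB2HSV)
        for nm,lo,hi,box in(('blue',105,130,(190,220,275,300)),('green',50,85,(210,240,270,295))):
            q=hsv[box[0]:box[1],box[2]:box[3]];m=(q[...,0]>=lo)&(q[...,0]<=hi)&(q[...,1]>100);ys,xs=np.nonzero(m);print(nm,onz(d,xs.mean()+box[2],ys.mean()+box[0],.045))
        ys=np.arange(310,334,2);print(list(zip(ys.tolist(),prof(d,range(14,27,3),10,ys).astype(int).tolist())))
E
```

```text
34.05 [ 0.4211 -0.2348  0.3017] [[-0.951, 0.309, 0.001], [0.309, 0.951, -0.002], [-0.001, -0.001, -1.0]] [ 0.9 -0.2 -0.4] 0.04007204327314658 0.0
side 253 187 mean diff round gate 4.9011764705882355 elsewhere 2.365666666666667
[82, 31, 32, 33, 83, 89, 100, 174, 113, 91, 89, 93, 87] [84, 30, 33, 38, 121, 135, 181, 185, 117, 94, 96, 95, 90]
[43, 32, 34, 28, 83, 82, 109, 176, 97, 90, 94, 96, 89] [45, 34, 32, 27, 119, 140, 184, 177, 100, 95, 97, 98, 94]
[34, 26, 26, 30, 57, 145, 175, 167, 100, 87, 86, 86, 97] [34, 29, 29, 28, 121, 165, 184, 169, 102, 91, 90, 88, 98]
[72, 73, 40, 30, 57, 157, 175, 124, 116, 116, 83, 67, 85] [74, 75, 43, 28, 71, 163, 178, 126, 118, 118, 86, 67, 89]
[117, 129, 119, 91, 61, 42, 80, 66, 78, 110, 117, 114, 141] [121, 133, 123, 93, 63, 45, 78, 67, 81, 116, 122, 120, 146]
[124, 110, 117, 121, 144, 149, 137, 98, 95, 73, 54, 66, 84] [129, 116, 120, 125, 150, 156, 137, 98, 97, 65, 61, 67, 84]
[78, 65, 71, 76, 97, 132, 62, 68, 85, 76, 72, 60, 54] [85, 65, 72, 77, 100, 136, 65, 65, 89, 71, 72, 62, 54]
[64, 64, 65, 65, 65, 67, 62, 52, 60, 84, 131, 122, 161] [68, 68, 6
[... 1143 characters left out ...]
] [223, 223, 215, 99, 91, 198, 182, 114, 107, 109, 107, 106, 106]
[224, 226, 191, 105, 97, 92, 129, 83, 106, 105, 133, 162, 206] [224, 226, 191, 101, 95, 95, 130, 81, 104, 105, 134, 163, 204]
[158, 202, 175, 116, 119, 89, 98, 69, 102, 129, 129, 126, 129] [157, 205, 173, 115, 94, 86, 100, 67, 102, 130, 127, 126, 128]
[126, 128, 128, 134, 126, 95, 100, 116, 77, 112, 104, 91, 158] [124, 127, 128, 133, 127, 95, 97, 114, 76, 111, 102, 90, 157]
[119, 102, 91, 87, 122, 114, 136, 189, 148, 114, 128, 191, 222] [118, 104, 93, 87, 122, 112, 136, 189, 149, 116, 129, 192, 220]
[169, 186, 217, 223, 227, 142, 157, 129, 108, 64, 119, 132, 125] [167, 187, 215, 224, 227, 143, 156, 130, 103, 68, 120, 130, 126]
```

The gate and latch look pixel-identical to the original latched state, the vials haven't moved, and the rack is at the line. Handing in.

```bash
python3 -c "
from plant import r
print(r.hand_in())"
```

```text
the job is handed in; nothing more can be done
None
```

I handed the job in at about 34 s: the loaded rack's front is at the scribed line (about 1 mm short of its centre, not over it), the gate is shut with the latch bar back in its catch, and the empty rack and vials look undisturbed in the camera checks; no verdict came back.

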